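# Sort the sample pots and close the transport vessel

## Robot

A 6-joint arm with a two-finger parallel gripper is mounted at the origin on the work surface. World frame = base frame: x ahead of the robot, y to its left, z up, the work surface at z = 0. Lengths are in m, angles in degrees, forces in N, time in s.
With the tool pointing down it reaches from about 0.25 to 0.725 m from the base axis. Payload 9.7 kg.
Tool frame: the origin (TCP) lies at the very end of the fingers, on their centre line; the grasp point (between the pads) lies 19 mm behind it; z points along the fingers, y is the line along which they close (so a half turn about z gives the same grasp; the last joint's range is limited). The gripper opens to 85 mm and grips with 20 to 120 N. Pads are 22 mm wide; open, the fingers measure 114 mm over their backs; the gripper's body (76 mm by 85 mm) begins 54 mm behind the grasp point. The pads swing forward as they close: fully open they stand 13 mm farther back than shut.
Start: joints at [-74.026, 4.979, 10.078, 95.1, 0, 90], TCP at [0.151, -0.529, 0.231] pointing down, gripper open.
Joint ranges: [-179.16, 179.16], [-48.56, 103.87], [-65.8, 70.77], [-126.05, 130.52], [-82.76, 87.17], [-180, 180]. Speed limits (degrees/s): [127.2, 127.2, 147.25, 180, 180, 180].

## Interface

Orientations are given as [roll, pitch, yaw] about the fixed x, y, z axes, in that order (R = Rz(yaw) Ry(pitch) Rx(roll)).
In Python, from workcell import bot gives the robot as it stands.
- The arm moves only by the tool step_arm, never from a script. Its argument "targets" is a list of rows, each a list of 3 entries, a list of its own where there are three numbers: the opening, from 0 (shut) to 1 (fully open), then the shift along the world's x, y, z in mm, then the turn, a rotation vector about the world's x, y, z in rad. In form: [[grip, [tx, ty, tz], [wx, wy, wz]], ...]. A call has 1 to 8 rows; each row is the pose to reach, as a shift and turn from the pose commanded when the call began; what a row does not reach only later rows make up. A row lasts 1/10 s, in which the tool goes at most 50 mm and 8.59 degrees, less where a joint would pass 70% of its speed; a pose out of reach is approached as far as the arm can. A call with a gripper value outside its range is refused whole. The fingers move at their own pace and stop on an object; "force" is the grip in N (left out, the last holds). Time passes only in rows, so rows that repeat a pose let the fingers close. It gives the time, the measured TCP pose, the force, the opening and the grip force at its end, in the units of the state.
- bot.get_obs(): the state, without advancing time (a new reading comes with each control period).
- bot.camera(name): name is "scene" or "top" or "wrist"; returns (picture, depth): 400x640x3 uint8, red, green, blue; 400x640 float32, m along the optical axis (not along the pixel's ray), 0 where there is no reading.
- bot.camera_params(name): a dict with "K" (3x3 intrinsics, pixels), "R" (3x3) and "t" (3): a world point X has camera coordinates R X + t. Camera axes: x right, y down, z forward; pixel columns grow to the right and rows downward; lengths in m; the calibration is good to about 2 mm. A picture is of the moment at which its call begins: read the wrist's pose just before it. camera_params takes no time and is no camera call; for the wrist camera it gives the pose at the moment of the call.
- bot.job_done(): hands the job in; it is judged then, once.
The state is a dict: "time": time; "q": joint angles; "qd": joint speeds; "joint_efforts": joint torques, N m; "ee_pos": TCP position; "tcp_rot": TCP orientation; "wrist_force": force on the tool from outside, world axes, zero at the start; "torque": the same for the moment, N m; "opening": finger opening in m; "grasp_force": force on a finger pad.
Only numpy, scipy, OpenCV 4.12 (cv2) and the standard library are available. Lean on these libraries where they do the work, as an engineer would, in place of code of your own. Each camera call takes 0.05 s, during which the arm holds its last target. There are 200 camera calls.

## Task

Pack the sample transport vessel: stand every red-capped pot upright inside it, then set the lid on the gasket, slide it back until its four slotted ears are right home under the knobs, and tighten the knobs clockwise to their stops so that the lid comes down evenly: no more than a quarter turn at a time, each time going on from a knob to the diagonally opposite one before its neighbours. Sort the blue-capped pots upright into the yellow tray, and leave the other things on the table where they are.

Things in the scene. Friction and masses are not known exactly. Their poses are not given: they have to be found in the camera images.
- vessel: Stainless sample transport vessel, fixed, an open box 136 (x) by 166 (y) mm, flange top 76 mm above the table. Origin: centre of the underside; x is its short side and points away from the robot (turned up to 0.2 rad), y its long side, z up. On the flange, at x = +-50, y = +-119 mm, four 9 mm studs carry black clamp knobs: knob1 diagonally opposite knob3, knob2 opposite knob4.
- vessel_in (a point): Centre of the vessel's inner floor, 6 mm above the table; inside it is 120 (x) by 150 (y) mm and 70 mm deep. Three pots stand in it in a row along y at 48 mm spacing. The knobs rise to 124 mm above the table at y = +-99 to 139 mm.
- vessel_set (a point): Where the lid's origin is set down, on the gasket's top 82 mm above the table, 47 mm on the -x side of the vessel's middle: here the ears pass down clear of the knobs. Then it slides 47 mm along the vessel's +x, home over the vessel's middle, slots round the studs. The gasket squashes 1 mm per 6 N: the bare lid's underside lies at 81 mm, clamped right down at 77 mm.
- lid: Loose dark grey aluminium lid, 0.45 kg, a plate 152 (x) by 178 (y) by 8 mm, black bar handle along y, four ears on the long sides (y = +-89 to 137 mm; 31 mm long in x about x = +-50 mm). Each ear has a 17 mm slot that opens to the lid's +x. Origin: centre of the underside, z up. Starts flat on the table on the robot's right, handle up. Goes on with its +x along the vessel's +x.
- lid_handle (a point): Middle of the lid's handle bar, 38 mm above the lid's underside; the bar is 14 mm wide (lid's x), 102 mm long (lid's y), 12 mm deep, on two posts 45 mm either side of the middle; 24 mm clear under the bar.
- tray: Yellow open tray, fixed, 120 (x) by 180 (y) by 35 mm high, walls and floor 4 mm. Origin: centre of the underside.
- red1: Sample pot with red screw cap (may be absent), standing: clear body 42 mm diameter, cap 44 mm diameter and 18 mm high, 64 mm high in all, 90 g with a heavy bottom (centre of mass 14 mm up). Origin: centre of its underside, z up to the cap.
- red2: Sample pot with red screw cap (may be absent), standing: clear body 42 mm diameter, cap 44 mm diameter and 18 mm high, 64 mm high in all, 90 g with a heavy bottom (centre of mass 14 mm up). Origin: centre of its underside, z up to the cap.
- red3: Sample pot with red screw cap (may be absent), standing: clear body 42 mm diameter, cap 44 mm diameter and 18 mm high, 64 mm high in all, 90 g with a heavy bottom (centre of mass 14 mm up). Origin: centre of its underside, z up to the cap.
- blue1: Sample pot with blue screw cap (may be absent), standing: clear body 42 mm diameter, cap 44 mm diameter and 18 mm high, 64 mm high in all, 90 g with a heavy bottom (centre of mass 14 mm up). Origin: centre of its underside, z up to the cap.
- blue2: Sample pot with blue screw cap (may be absent), standing: clear body 42 mm diameter, cap 44 mm diameter and 18 mm high, 64 mm high in all, 90 g with a heavy bottom (centre of mass 14 mm up). Origin: centre of its underside, z up to the cap.
- knob1 (a joint): Turn of knob1 (at the vessel's +x +y corner), rad: starts slack between 0 and 0.15, grows clockwise seen from above, stops at 2.4, fully home. Steep thread: the knob goes down 3 mm per rad, and meets the lid's ear at about 0.9 (at 0 its 28 mm washer is 2.5 mm above the ear). Turning it takes about 0.15 N m; it stays where it is left. A white line on top of the knob points to the vessel's +x at 0.
- knob1_grip (a point): Grip point of knob1: on its axis, 6 mm below its top. The knob is a fluted round hand knob 40 mm across and 28 mm high over its washer; it can be gripped from above at any angle. z up.
- knob2 (a joint): Turn of knob2 (at the vessel's +x -y corner), rad: starts slack between 0 and 0.15, grows clockwise seen from above, stops at 2.4, fully home. Steep thread: the knob goes down 3 mm per rad, and meets the lid's ear at about 0.9 (at 0 its 28 mm washer is 2.5 mm above the ear). Turning it takes about 0.15 N m; it stays where it is left. A white line on top of the knob points to the vessel's +x at 0.
- knob2_grip (a point): Grip point of knob2: on its axis, 6 mm below its top. The knob is a fluted round hand knob 40 mm across and 28 mm high over its washer; it can be gripped from above at any angle. z up.
- knob3 (a joint): Turn of knob3 (at the vessel's -x -y corner), rad: starts slack between 0 and 0.15, grows clockwise seen from above, stops at 2.4, fully home. Steep thread: the knob goes down 3 mm per rad, and meets the lid's ear at about 0.9 (at 0 its 28 mm washer is 2.5 mm above the ear). Turning it takes about 0.15 N m; it stays where it is left. A white line on top of the knob points to the vessel's +x at 0.
- knob3_grip (a point): Grip point of knob3: on its axis, 6 mm below its top. The knob is a fluted round hand knob 40 mm across and 28 mm high over its washer; it can be gripped from above at any angle. z up.
- knob4 (a joint): Turn of knob4 (at the vessel's -x +y corner), rad: starts slack between 0 and 0.15, grows clockwise seen from above, stops at 2.4, fully home. Steep thread: the knob goes down 3 mm per rad, and meets the lid's ear at about 0.9 (at 0 its 28 mm washer is 2.5 mm above the ear). Turning it takes about 0.15 N m; it stays where it is left. A white line on top of the knob points to the vessel's +x at 0.
- knob4_grip (a point): Grip point of knob4: on its axis, 6 mm below its top. The knob is a fluted round hand knob 40 mm across and 28 mm high over its washer; it can be gripped from above at any angle. z up.
- tube_rack: Black tube rack with blue-capped tubes, 100 by 210 mm, 105 mm high. Not part of the job, to be left alone. Origin: centre of its underside.
- tube_block: White block with two tubes, 80 by 150 mm, 120 mm high. Not part of the job, to be left alone. Origin: centre of its underside.
- marker1: Black marker pen, 135 mm long, 16 mm thick. Not part of the job, to be left alone. Origin: centre of its underside.
- marker2: Marker pen with red cap, 135 mm long, 16 mm thick. Not part of the job, to be left alone. Origin: centre of its underside.
- spray_bottle: Disinfectant bottle, 70 mm across, 190 mm high. Not part of the job, to be left alone. Origin: centre of its underside.

How it is judged:
By the outcome, as a careful person would: the job done as asked, in the order asked, and still so for the second after the job is handed in, with the robot touching nothing.
Of red1, red2, red3 only 1 to 3 are there at a start; the rules pass over those that are not, and their reading is None.
Of blue1, blue2 only 1 to 2 are there at a start; the rules pass over those that are not, and their reading is None.
At some moment in a run one of red1, red2, red3, blue1, blue2 may be knocked a few centimetres aside while the robot is not near it.
It also fails if it takes over 210 s, if anything falls off the work surface, if the arm or the gripper's body presses on something with over 40 N, if the wrist force passes 120 N, or if a joint passes its speed limit or range.

## Working session

There is one attempt and no reset: what is moved stays moved. The work goes in short steps, Python scripts to look and compute and a tool call to move; the robot and the scene stay as the last step left them, time stands still between calls to the robot, and variables do not carry over. Pictures are saved under pics/ and viewed, at most 14 in all, crops included, and the job is handed in when it is done.

Besides the shell and the picture viewer there is one more tool, called in YAML: its name, and indented under it one key for each argument. step_arm: Moves the arm, as the interface text tells. Its arguments: {"type":"object","properties":{"targets":{"type":"array","items":{"type":"array"}},"force":{"type":"number"}},"required":["targets"]}

```bash
ls; mkdir -p pics
python3 - <<'E'
from workcell import bot
import cv2,numpy as np
o=bot.get_obs();print(o)
for n in("scene","top"):
    im,d=bot.camera(n);cv2.imwrite(f'pics/{n}0.png',im[:,:,::-1]);np.savez(f'{n}0.npz',im=im,d=d,**bot.camera_params(n));print(bot.camera_params(n))
E
```

```text
pics
{'time': 0.0, 'q': array([-7.40271194e+01,  5.01096780e+00,  1.00348367e+01,  9.51005250e+01,
       -4.74923840e-04,  9.00018934e+01]), 'qd': array([ 0.00710972, -0.02847712, -0.02426455,  0.03161456, -0.06161884,
        0.02467005]), 'joint_efforts': array([-2.43595105e-04, -5.20380592e+01,  4.64814699e+01,  1.60084834e-02,
        5.98968904e-05,  2.67816830e-06]), 'ee_pos': array([ 0.15128348, -0.52854083,  0.23058778]), 'tcp_rot': array([-1.79923344e+02,  4.77456574e-04,  1.59709878e+01]), 'wrist_force': array([ 0.33950465,  0.54614507, -0.42677278]), 'torque': array([-0.00627509,  0.01090532,  0.01165201]), 'grasp_force': 0.0, 'opening': 0.0857308444789923}
{'K': array([[368.79418067,   0.        , 317.06023184],
       [  0.        , 368.79418067, 196.5352246 ],
       [  0.        ,   0.        ,   1.        ]]), 'R': array([[-0.73508451,  0.67768428,  0.01986889],
       [ 0.34923025,  0.403604  , -0.84566071],
       [-0.58111013, -0.61469328, -0.53335091]]), 't': array([ 0.39419488, -0.14593001,  1.52098656])}
{'K': array([[405.57522193,   0.        , 322.5380593 ],
       [  0.        , 405.57522193, 204.14336793],
       [  0.        ,   0.        ,   1.        ]]), 'R': array([[-0.00475106, -0.99997448, -0.00533627],
       [-0.99943977,  0.00492518, -0.03310428],
       [ 0.03312972,  0.005176  , -0.99943766]]), 't': array([0.06536   , 0.58509544, 1.16815661])}
```

View pics/top0.png

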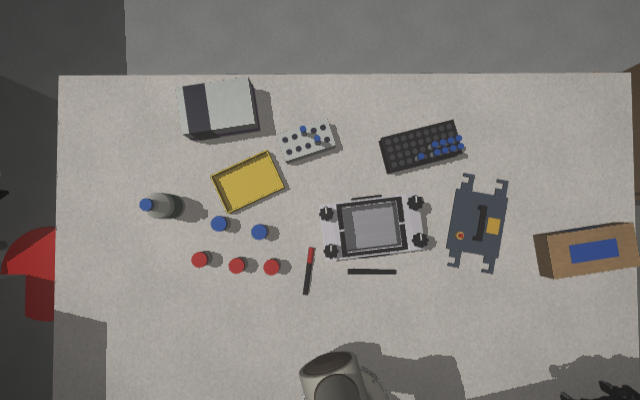

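View pics/scene0.png

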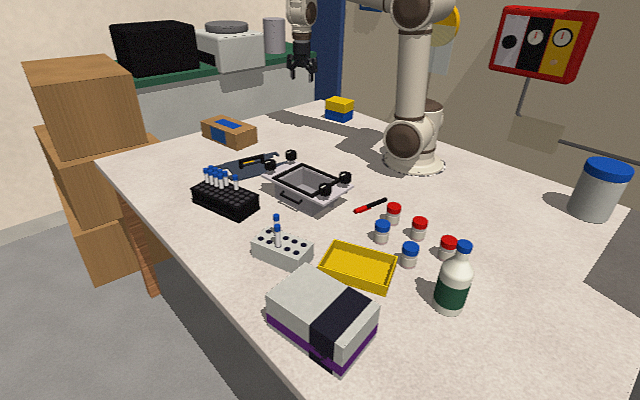

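The top view shows the knobs at about (326,213), (416,202), (420,240) and (331,251). The red caps are at (200,260), (237,265) and (272,267), the blue caps at (219,223) and (260,232). The tray is at (249,182) and the lid at (478,222), lying about 90° from the vessel's orientation.

```bash
cat > h.py <<'E'
import numpy as np,cv2
from workcell import bot
def pts(im,d,p):
    v,u=np.mgrid[0:400,0:640]
    c=np.dstack([(u-p['K'][0,2])/p['K'][0,0]*d,(v-p['K'][1,2])/p['K'][1,1]*d,d])
    return (c-p['t'])@p['R']      # R^T (c-t)
def snap(n):
    p=bot.camera_params(n);im,d=bot.camera(n);return im,d,p,pts(im,d,p)
def blobs(m,amin=20):
    n,l,s,c=cv2.connectedComponentsWithStats(m.astype(np.uint8))
    return [(l==i,c[i],s[i,4]) for i in range(1,n) if s[i,4]>=amin]
def caps(im,P,zlo=.055,zhi=.075):
    """cap-top centres by colour"""
    h=cv2.cvtColor(im,cv2.COLOR_RGB2HSV).astype(int);z=P[...,2]
    out={}
    for col,hm in(('red',(h[...,0]<8)|(h[...,0]>172)),('blue',(h[...,0]>100)&(h[...,0]<130))):
        m=hm&(h[...,1]>120)&(z>zlo)&(z<zhi)
        out[col]=[(np.round(P[b].mean(0),4),np.round(c),a) for b,c,a in blobs(m,40)]
    return out
E
python3 - <<'E'
from h import *
f=np.load('top0.npz');p={k:f[k] for k in'KRt'};im,d=f['im'],f['d'];P=pts(im,d,p);z=P[...,2]
print('table z',[np.round(P[v,u],4) for v,u in((320,200),(300,420),(160,350))])
for k,v in caps(im,P).items():
    for q in v:print(k,q)
g=im.max(2)
m=(z>.112)&(z<.135)&(g<70);m[:, :300]=0;m[:,440:]=0;m[:190]=0
for b,c,a in blobs(m,10):print('knob',P[b].mean(0).round(4),(P[b].max(0)+P[b].min(0))[:2]/2,c,a)
h=cv2.cvtColor(im,cv2.COLOR_RGB2HSV)
m=(h[...,0]>18)&(h[...,0]<32)&(h[...,1]>130)&(z>-.01)&(z<.05)
for b,c,a in blobs(m,200):
    print('tray',c,a,cv2.minAreaRect(P[b][:,:2].astype(np.float32)),np.percentile(z[b],[5,95]))
m=(z>.03)&(z<.07)&(g<60);m[:,:440]=0;m[:,520:]=0;m[:170]=0
for b,c,a in blobs(m,10):print('handle',P[b].mean(0).round(4),cv2.minAreaRect(P[b][:,:2].astype(np.float32)),c,a)
vis=cv2.resize(im[165:285,300:520],None,fx=3.6,fy=3.6,interpolation=cv2.INTER_CUBIC)
cv2.imwrite('pics/crop.png',vis[:,:,::-1])
E
```

```text
table z [array([0.2512, 0.4196, 0.0024]), array([ 0.3051, -0.22  , -0.0044]), array([ 0.7157, -0.019 , -0.0043])]
red (array([0.4328, 0.4047, 0.0631]), array([199., 259.]), np.int32(184))
red (array([0.4157, 0.3018, 0.0628]), array([236., 265.]), np.int32(184))
red (array([0.4114, 0.2052, 0.0633]), array([271., 267.]), np.int32(180))
blue (array([0.5317, 0.3517, 0.0632]), array([218., 223.]), np.int32(171))
blue (array([0.5087, 0.2396, 0.0631]), array([259., 232.]), np.int32(171))
blue (array([ 0.4575, -0.6993,  0.0736]), array([602., 249.]), np.int32(140))
blue (array([ 0.438 , -0.6422,  0.0735]), array([581., 256.]), np.int32(67))
knob [ 0.5839 -0.1817  0.1219] [ 0.58473562 -0.18215303] [415.32374101 202.84892086] 139
knob [0.5566 0.0522 0.1219] [0.55579712 0.05295078] [326.27731092 213.68067227] 119
knob [ 0.4856 -0.1932  0.1216] [ 0.48644039 -0.19468448] [420.18115942 240.36956522] 138
knob [0.4582 0.0413 0.1219] [0.45878073 0.041607  ] [330.64285714 251.26984127] 126
knob [0.1967 0.0025 0.1226] [0.19685818 0.00410454] [346.16666667 352.33333333] 12
tray [249.82749203 181.87391898] 2197 ((0.6509829163551331, 0.2771461606025696), (0.11791395395994186, 0.1762196272611618), 24.374359130859375) [-0.00058773  0.03220344]
handle [ 0.5292 -0.3833  0.0419] ((0.5287836194038391, -0.3849186301231384), (0.016330275684595108, 0.09908676147460938), 79.53575134277344) [480.93181818 222.93181818] 220
```

View pics/crop.png

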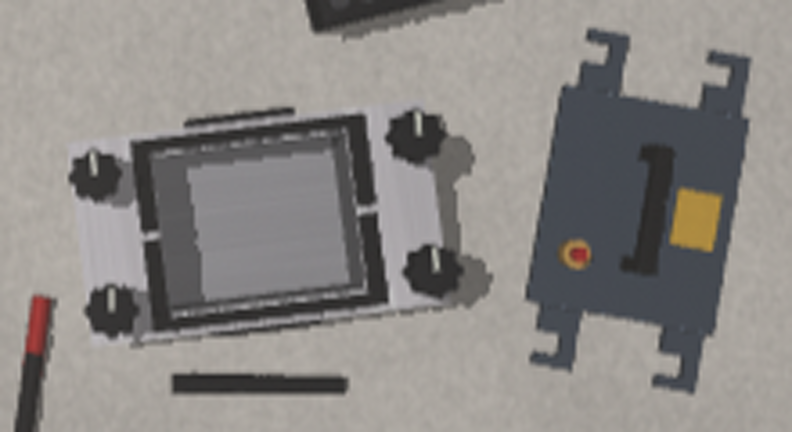

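The lid's slots open to the left of the image, so the lid's +x is at a yaw of about 79°. The vessel yaw is 6.7° with its centre at (0.521, -0.070). I'll start the move toward the nearest red pot, at (0.411, 0.205).

step_arm:
  targets:
    - [0.8,[260,734,-30],[0,0,1.408]]
    - [0.8,[260,734,-30],[0,0,1.408]]
    - [0.8,[260,734,-30],[0,0,1.408]]
    - [0.8,[260,734,-30],[0,0,1.408]]
    - [0.8,[260,734,-30],[0,0,1.408]]
    - [0.8,[260,734,-30],[0,0,1.408]]
    - [0.8,[260,734,-30],[0,0,1.408]]
    - [0.8,[260,734,-30],[0,0,1.408]]

```text
time: 0.9
ee_pos: [0.2847, -0.1502, 0.2157]
tcp_rot: [180.0, 0.0, 85.0]
wrist_force: [1.5, -1.4, -0.2]
opening: 0.0683
grasp_force: 0.0
```

step_arm:
  targets:
    - [0.8,[126,355,0],[0,0,0.2]]
    - [0.8,[126,355,0],[0,0,0.2]]
    - [0.8,[126,355,0],[0,0,0.2]]
    - [0.8,[126,355,0],[0,0,0.2]]
    - [0.8,[126,355,0],[0,0,0.2]]
    - [0.8,[126,355,0],[0,0,0.2]]
    - [0.8,[126,355,0],[0,0,0.2]]
    - [0.8,[126,355,0],[0,0,0.2]]

```text
time: 1.7
ee_pos: [0.4111, 0.2063, 0.215]
tcp_rot: [-179.9, -0.0, 96.3]
wrist_force: [-0.4, -1.8, -0.2]
opening: 0.0683
grasp_force: 0.0
```

step_arm:
  targets:
    - [0.8,[0,0,0],[0,0,0]]
    - [0.8,[0,0,0],[0,0,0]]
    - [0.8,[0,0,0],[0,0,0]]

```text
time: 2.0
ee_pos: [0.4106, 0.2023, 0.2159]
tcp_rot: [-180.0, 0.0, 96.2]
wrist_force: [-0.5, 0.0, 0.4]
opening: 0.0679
grasp_force: 0.0
```

```bash
cat >> h.py <<'E'
def scan():
    o=bot.get_obs();print(round(o['time'],2),o['ee_pos'].round(4),o['tcp_rot'].round(2),'q',o['q'].round(1))
    for n in('wrist','top'):
        im,d,p,P=snap(n)
        for k,v in caps(im,P).items():
            for q in v:
                if q[0][1]>-.5:print(n,k,*q)
    return o
E
python3 - <<'E'
from h import *
scan()
im,d,p,P=snap('wrist');cv2.imwrite('pics/w1.png',im[:,:,::-1])
E
```

```text
2.0 [0.4106 0.2023 0.2159] [-1.7999e+02  1.0000e-02  9.6160e+01] q [ 26.2  -7.9  -4.2  93.7  -0.  110.1]
wrist red [0.4139 0.302  0.0642] [333.  87.] 1654
wrist red [0.4096 0.2068 0.064 ] [317. 182.] 1303
wrist blue [0.5291 0.3514 0.0638] [462.  44.] 2021
wrist blue [0.5058 0.2405 0.0638] [414. 160.] 1444
top red [0.4327 0.4049 0.063 ] [199. 259.] 183
top red [0.4258 0.3035 0.063 ] [236. 262.] 75
top red [0.4119 0.2033 0.0634] [272. 267.] 164
top blue [0.5316 0.3518 0.0629] [218. 223.] 168
top blue [0.5087 0.2394 0.0633] [259. 231.] 171
```

View pics/w1.png

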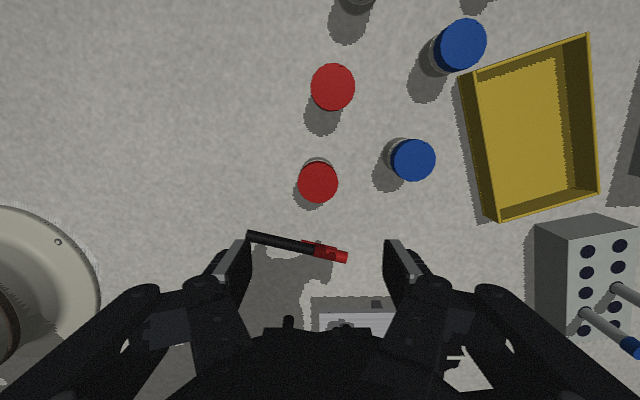

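The wrist view shows red caps at (317,182) and (333,87), blue caps at (414,160) and (462,44), and the tray upper right. It agrees with the top camera to about 2 mm.

step_arm:
  targets:
    - [0.8,[0,3,-50],[0,0,0]]
    - [0.8,[0,3,-100],[0,0,0]]
    - [0.8,[0,3,-150],[0,0,0]]
    - [0.8,[0,3,-183],[0,0,0]]
    - [0.8,[0,3,-183],[0,0,0]]
    - [0.8,[0,3,-183],[0,0,0]]
  force: 30

```text
time: 2.75
ee_pos: [0.411, 0.2057, 0.034]
tcp_rot: [180.0, -0.0, 96.1]
wrist_force: [-0.4, -0.7, 0.8]
opening: 0.0686
grasp_force: 0.0
```

step_arm:
  targets:
    - [0.3,[0,0,0],[0,0,0]]
    - [0.3,[0,0,0],[0,0,0]]
    - [0.3,[0,0,0],[0,0,0]]
    - [0.3,[0,0,0],[0,0,0]]
    - [0.3,[0,0,0],[0,0,0]]
    - [0.3,[0,0,0],[0,0,0]]
  force: 30

```text
time: 3.35
ee_pos: [0.4122, 0.2067, 0.0354]
tcp_rot: [179.8, -0.1, 96.2]
wrist_force: [-0.6, -0.8, 7.5]
opening: 0.0433
grasp_force: 29.5
```

step_arm:
  targets:
    - [0.3,[0,0,50],[0,0,0]]
    - [0.3,[0,0,100],[0,0,0]]
    - [0.3,[10,-30,140],[0,0,0]]
    - [0.3,[30,-75,160],[0,0,0]]
    - [0.3,[47,-122,160],[0,0,0]]
    - [0.3,[63,-170,160],[0,0,0]]
    - [0.3,[79,-217,160],[0,0,0]]
    - [0.3,[95,-264,160],[0,0,0]]

```text
time: 4.15
ee_pos: [0.5054, -0.0567, 0.1946]
tcp_rot: [179.8, 0.0, 96.2]
wrist_force: [1.5, 1.2, -0.2]
opening: 0.0429
grasp_force: 31.2
```

step_arm:
  targets:
    - [0.3,[20,-59,0],[0,0,0]]
    - [0.3,[20,-59,0],[0,0,0]]
    - [0.3,[20,-59,0],[0,0,0]]
    - [0.3,[20,-59,0],[0,0,0]]
    - [0.3,[20,-59,0],[0,0,0]]

```text
time: 4.65
ee_pos: [0.5245, -0.1124, 0.1935]
tcp_rot: [180.0, 0.0, 96.3]
wrist_force: [0.5, 0.7, -0.3]
opening: 0.0431
grasp_force: 31.1
```

Run:
```python
from h import *
o=bot.get_obs();print(o['ee_pos'],o['tcp_rot'],o['opening'],o['wrist_force'])
im,d,p,P=snap('wrist');cv2.imwrite('pics/w2.png',im[:,:,::-1])
z=P[...,2];print(P[::80,::80][...,2].round(3))
```

```text
[ 0.52453039 -0.11236063  0.19350101] [1.79962446e+02 2.54325082e-04 9.62691284e+01] 0.043080466488380376 [ 0.50653403  0.70830854 -0.30703818]
[[ 0.     0.002  0.001  0.123  0.076  0.122  0.001  0.03 ]
 [ 0.001  0.     0.002  0.081  0.005  0.082 -0.001  0.001]
 [-0.001  0.001  0.001  0.336  0.007  0.082 -0.    -0.001]
 [ 0.002  0.001 -0.    -0.     0.223 -0.     0.055  0.001]
 [ 0.001 -0.     0.265  0.272  0.     0.272  0.266 -0.   ]]
```

View pics/w2.png

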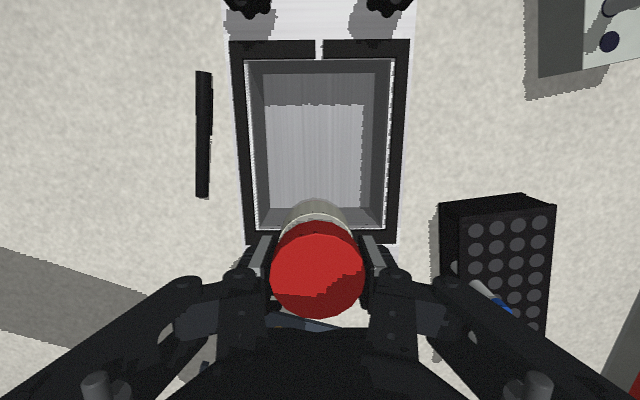

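The view shows the vessel opening centred near column 320 with the held red pot at (317,268), not yet over its slot. I'll fit the vessel walls.

```bash
cat >> h.py <<'E'
C0=np.array([.5205,-.0703]);YAW=np.radians(6.67)
def tov(P):   # world -> vessel frame xy
    c,s=np.cos(YAW),np.sin(YAW);q=P[...,:2]-C0
    return np.stack([c*q[...,0]+s*q[...,1],-s*q[...,0]+c*q[...,1]],-1)
def tow(x,y):
    c,s=np.cos(YAW),np.sin(YAW);return np.round(C0+[c*x-s*y,s*x+c*y],4)
E
python3 - <<'E'
from h import *
for n in('wrist','top'):
    im,d,p,P=snap(n);V=tov(P);z=P[...,2];g=im.max(2)
    m=(g<70)&(abs(z-.082)<.008)&(abs(V[...,0])<.09)&(abs(V[...,1])<.1)
    for y in(-.06,-.04,-.02,0.02,.04,.06):
        r=V[m&(abs(V[...,1]-y)<.004)][:,0]
        if len(r)>4:
            a=r[r<0];b=r[r>0]
            print(n,'y',y,'x: ',*[np.percentile(s,[2,98]).round(4) for s in(a,b) if len(s)>2])
    for x in(-.04,-.02,.02,.04):
        r=V[m&(abs(V[...,0]-x)<.004)][:,1]
        a=r[r<0];b=r[r>0]
        print(n,'x',x,'y: ',*[np.percentile(s,[2,98]).round(4) for s in(a,b) if len(s)>2])
print(tow(0,-.048),tow(0,0),tow(0,.048))
E
```

```text
wrist y -0.06 x:  [-0.0713 -0.0621] [0.0637 0.0735]
wrist y -0.04 x:  [-0.0708 -0.0622] [0.0608 0.0735]
wrist y -0.02 x:  [-0.0713 -0.0622] [0.0615 0.0734]
wrist y 0.02 x:  [-0.0715 -0.0623] [0.0633 0.0733]
wrist y 0.04 x:  [-0.0718 -0.0624] [0.0632 0.0733]
wrist y 0.06 x:  [-0.0715 -0.0625] [0.0605 0.0734]
wrist x -0.04 y:  [-0.0876 -0.0768] [0.0747 0.0876]
wrist x -0.02 y:  [0.0749 0.0877]
wrist x 0.02 y:  [0.0741 0.0873]
wrist x 0.04 y:  [-0.0829 -0.0764] [0.075 0.088]
top y -0.06 x:  [0.0639 0.0721]
top y -0.04 x:  [-0.0709 -0.063 ] [0.0658 0.0717]
top y -0.02 x:  [-0.0685 -0.0626] [0.0654 0.0718]
top y 0.02 x:  [-0.0689 -0.0633] [0.0653 0.0709]
top y 0.04 x:  [-0.0694 -0.0635] [0.0645 0.0706]
top y 0.06 x:  [-0.07   -0.0638] [0.0672 0.0723]
top x -0.04 y:  [0.0769 0.0855]
top x -0.02 y:  [0.0772 0.0859]
top x 0.02 y:  [0.0777 0.0862]
top x 0.04 y:  [0.0752 0.0867]
[ 0.5261 -0.118 ] [ 0.5205 -0.0703] [ 0.5149 -0.0226]
```

step_arm:
  targets:
    - [0.3,[2,-6,0],[0,0,0]]
    - [0.3,[2,-6,-30],[0,0,0]]
    - [0.3,[2,-6,-70],[0,0,0]]
    - [0.3,[2,-6,-110],[0,0,0]]
    - [0.3,[2,-6,-135],[0,0,0]]
    - [0.3,[2,-6,-150],[0,0,0]]
    - [0.3,[2,-6,-150],[0,0,0]]
    - [0.3,[2,-6,-150],[0,0,0]]

```text
time: 5.6
ee_pos: [0.5271, -0.1197, 0.0435]
tcp_rot: [179.9, 0.0, 96.2]
wrist_force: [0.8, 0.5, -1.0]
opening: 0.043
grasp_force: 32.3
```

step_arm:
  targets:
    - [0.7,[0,0,0],[0,0,0]]
    - [0.7,[0,0,0],[0,0,0]]
    - [0.7,[0,0,0],[0,0,0]]
    - [0.7,[0,0,0],[0,0,0]]

```text
time: 6.0
ee_pos: [0.5269, -0.1196, 0.0432]
tcp_rot: [180.0, 0.0, 96.2]
wrist_force: [-0.7, -0.2, -0.3]
opening: 0.0598
grasp_force: 0.0
```

step_arm:
  targets:
    - [0.75,[0,0,50],[0,0,0]]
    - [0.75,[0,0,100],[0,0,0]]
    - [0.75,[-5,20,135],[0,0,0]]
    - [0.75,[-17,65,140],[0,0,0]]
    - [0.75,[-29,110,140],[0,0,0]]
    - [0.75,[-41,155,140],[0,0,0]]
    - [0.75,[-53,200,140],[0,0,0]]
    - [0.75,[-65,245,140],[0,0,0]]

```text
time: 6.8
ee_pos: [0.461, 0.127, 0.1832]
tcp_rot: [179.9, -0.0, 96.2]
wrist_force: [1.3, 0.6, 0.4]
opening: 0.0641
grasp_force: 0.0
```

step_arm:
  targets:
    - [0.75,[-12,45,0],[0,0,0]]
    - [0.75,[-24,90,0],[0,0,0]]
    - [0.75,[-36,135,0],[0,0,0]]
    - [0.75,[-47,176,0],[0,0,0]]
    - [0.75,[-47,176,0],[0,0,0]]
    - [0.75,[-47,176,0],[0,0,0]]

```text
time: 7.4
ee_pos: [0.4142, 0.3021, 0.1828]
tcp_rot: [-180.0, 0.0, 96.3]
wrist_force: [0.0, -0.8, 0.0]
opening: 0.0637
grasp_force: 0.0
```

```bash
sed -i 's/C0=np.array.*;Y/C0=np.array([.5214,-.0702]);Y/' h.py
python3 - <<'E'
from h import *
scan()
E
```

```text
7.4 [0.4142 0.3021 0.1828] [-1.7998e+02  2.0000e-02  9.6320e+01] q [ 36.1  -0.8  -1.3  89.6  -0.  119.8]
wrist red [0.4309 0.4051 0.0642] [351.  80.] 2161
wrist red [0.414  0.3031 0.064 ] [318. 193.] 1609
wrist blue [0.529  0.3527 0.0637] [449. 154.] 1908
wrist blue [0.5142 0.2551 0.0629] [412. 250.] 252
top red [ 0.5255 -0.1195  0.0694] [389. 225.] 191
top red [0.4378 0.3999 0.0631] [201. 257.] 113
top red [0.4157 0.3018 0.0631] [236. 265.] 184
top blue [0.5316 0.3517 0.0632] [218. 223.] 170
top blue [0.5087 0.2393 0.0633] [259. 232.] 171
```

step_arm:
  targets:
    - [0.75,[0,0,-50],[0,0,0]]
    - [0.75,[0,0,-100],[0,0,0]]
    - [0.75,[0,0,-149],[0,0,0]]
    - [0.75,[0,0,-149],[0,0,0]]
    - [0.75,[0,0,-149],[0,0,0]]

```text
time: 8.0
ee_pos: [0.415, 0.3005, 0.035]
tcp_rot: [-180.0, 0.0, 96.1]
wrist_force: [-0.1, -0.9, 1.1]
opening: 0.0643
grasp_force: 0.0
```

step_arm:
  targets:
    - [0.3,[0,0,0],[0,0,0]]
    - [0.3,[0,0,0],[0,0,0]]
    - [0.3,[0,0,0],[0,0,0]]
    - [0.3,[0,0,0],[0,0,0]]
    - [0.3,[0,0,0],[0,0,0]]

```text
time: 8.5
ee_pos: [0.4164, 0.3024, 0.0374]
tcp_rot: [179.7, -0.1, 96.2]
wrist_force: [-0.8, -0.8, 7.7]
opening: 0.0431
grasp_force: 29.5
```

step_arm:
  targets:
    - [0.3,[0,0,50],[0,0,0]]
    - [0.3,[0,0,100],[0,0,0]]
    - [0.3,[8,-25,140],[0,0,0]]
    - [0.3,[20,-72,160],[0,0,0]]
    - [0.3,[33,-117,160],[0,0,0]]
    - [0.3,[47,-164,160],[0,0,0]]
    - [0.3,[60,-211,160],[0,0,0]]
    - [0.3,[74,-258,160],[0,0,0]]

```text
time: 9.3
ee_pos: [0.4894, 0.0415, 0.1964]
tcp_rot: [179.8, 0.0, 96.2]
wrist_force: [1.3, 1.4, -0.5]
opening: 0.0426
grasp_force: 31.3
```

step_arm:
  targets:
    - [0.3,[13,-46,0],[0,0,0]]
    - [0.3,[26,-92,0],[0,0,0]]
    - [0.3,[33,-114,0],[0,0,0]]
    - [0.3,[33,-114,0],[0,0,0]]
    - [0.3,[33,-114,0],[0,0,0]]

```text
time: 9.8
ee_pos: [0.522, -0.0709, 0.1954]
tcp_rot: [179.9, 0.0, 96.1]
wrist_force: [-0.2, -0.5, -1.6]
opening: 0.043
grasp_force: 31.3
```

step_arm:
  targets:
    - [0.3,[0,0,-40],[0,0,0]]
    - [0.3,[0,0,-80],[0,0,0]]
    - [0.3,[0,0,-115],[0,0,0]]
    - [0.3,[0,0,-138],[0,0,0]]
    - [0.3,[0,0,-151],[0,0,0]]
    - [0.3,[0,0,-151],[0,0,0]]
    - [0.3,[0,0,-151],[0,0,0]]

```text
time: 10.5
ee_pos: [0.5223, -0.0699, 0.0441]
tcp_rot: [179.9, 0.0, 96.3]
wrist_force: [-0.1, -0.2, -0.1]
opening: 0.0431
grasp_force: 32.3
```

step_arm:
  targets:
    - [0.7,[0,0,0],[0,0,0]]
    - [0.7,[0,0,0],[0,0,0]]
    - [0.7,[0,0,0],[0,0,0]]
    - [0.7,[0,0,0],[0,0,0]]

```text
time: 10.9
ee_pos: [0.5218, -0.0706, 0.0431]
tcp_rot: [180.0, 0.0, 96.2]
wrist_force: [-0.3, 0.6, 0.0]
opening: 0.0597
grasp_force: 0.0
```

step_arm:
  targets:
    - [0.75,[0,0,50],[0,0,0]]
    - [0.75,[0,0,100],[0,0,0]]
    - [0.75,[-4,22,135],[0,0,0]]
    - [0.75,[-12,68,140],[0,0,0]]
    - [0.75,[-20,115,140],[0,0,0]]
    - [0.75,[-28,163,140],[0,0,0]]
    - [0.75,[-36,210,140],[0,0,0]]
    - [0.75,[-44,258,140],[0,0,0]]

```text
time: 11.7
ee_pos: [0.4771, 0.1891, 0.1832]
tcp_rot: [180.0, -0.0, 96.2]
wrist_force: [0.3, 0.2, -0.4]
opening: 0.0641
grasp_force: 0.0
```

step_arm:
  targets:
    - [0.75,[-8,48,0],[0,0,0]]
    - [0.75,[-17,96,0],[0,0,0]]
    - [0.75,[-25,144,0],[0,0,0]]
    - [0.75,[-43,190,0],[0,0,0]]
    - [0.75,[-47,217,0],[0,0,0]]
    - [0.75,[-47,217,0],[0,0,0]]
    - [0.75,[-47,217,0],[0,0,0]]

```text
time: 12.4
ee_pos: [0.4304, 0.4047, 0.1825]
tcp_rot: [-180.0, 0.0, 96.3]
wrist_force: [1.1, -1.2, 0.8]
opening: 0.0641
grasp_force: 0.0
```

Run:
```python
from h import *
scan()
```

```text
12.4 [0.4304 0.4047 0.1825] [-1.7997e+02  3.0000e-02  9.6260e+01] q [ 43.2   9.9  10.1  90.3  -0.  127. ]
wrist red [0.431  0.4064 0.064 ] [319. 193.] 1628
wrist blue [0.5341 0.3615 0.0633] [416. 247.] 766
wrist blue [0.5086 0.2589 0.0611] [374. 329.] 172
top red [ 0.5255 -0.1196  0.0693] [389. 225.] 191
top red [ 0.5208 -0.0694  0.0692] [370. 227.] 186
top red [0.4326 0.4048 0.063 ] [199. 259.] 183
top blue [0.5317 0.3517 0.0631] [218. 223.] 170
top blue [0.5086 0.2396 0.0631] [259. 232.] 170
```

step_arm:
  targets:
    - [0.75,[1,1,-50],[0,0,0]]
    - [0.75,[1,1,-100],[0,0,0]]
    - [0.75,[1,1,-149],[0,0,0]]
    - [0.75,[1,1,-149],[0,0,0]]
    - [0.75,[1,1,-149],[0,0,0]]

```text
time: 13.0
ee_pos: [0.432, 0.4045, 0.035]
tcp_rot: [-180.0, 0.0, 96.1]
wrist_force: [1.0, 1.1, 0.5]
opening: 0.064
grasp_force: 0.0
```

step_arm:
  targets:
    - [0.3,[0,0,0],[0,0,0]]
    - [0.3,[0,0,0],[0,0,0]]
    - [0.3,[0,0,0],[0,0,0]]
    - [0.3,[0,0,0],[0,0,0]]
    - [0.3,[0,0,0],[0,0,0]]

```text
time: 13.5
ee_pos: [0.4332, 0.4066, 0.0377]
tcp_rot: [179.7, -0.2, 96.2]
wrist_force: [-0.0, -0.7, 7.2]
opening: 0.0433
grasp_force: 29.6
```

step_arm:
  targets:
    - [0.3,[0,0,50],[0,0,0]]
    - [0.3,[0,0,100],[0,0,0]]
    - [0.3,[5,-25,140],[0,0,0]]
    - [0.3,[14,-72,160],[0,0,0]]
    - [0.3,[23,-119,160],[0,0,0]]
    - [0.3,[33,-167,160],[0,0,0]]
    - [0.3,[42,-215,160],[0,0,0]]
    - [0.3,[51,-263,160],[0,0,0]]

```text
time: 14.3
ee_pos: [0.4832, 0.1407, 0.1964]
tcp_rot: [179.8, -0.0, 96.2]
wrist_force: [0.4, -0.2, -0.8]
opening: 0.0431
grasp_force: 31.2
```

step_arm:
  targets:
    - [0.3,[9,-47,0],[0,0,0]]
    - [0.3,[18,-95,0],[0,0,0]]
    - [0.3,[28,-142,0],[0,0,0]]
    - [0.3,[34,-165,0],[0,0,0]]
    - [0.3,[34,-165,0],[0,0,0]]
    - [0.3,[34,-165,0],[0,0,0]]

```text
time: 14.9
ee_pos: [0.517, -0.023, 0.1956]
tcp_rot: [179.9, 0.0, 96.1]
wrist_force: [0.2, -0.3, -0.4]
opening: 0.0431
grasp_force: 31.2
```

step_arm:
  targets:
    - [0.3,[-1,0,-40],[0,0,0]]
    - [0.3,[-1,0,-80],[0,0,0]]
    - [0.3,[-1,0,-115],[0,0,0]]
    - [0.3,[-1,0,-138],[0,0,0]]
    - [0.3,[-1,0,-151],[0,0,0]]
    - [0.3,[-1,0,-151],[0,0,0]]
    - [0.3,[-1,0,-151],[0,0,0]]

```text
time: 15.6
ee_pos: [0.5163, -0.0218, 0.0441]
tcp_rot: [179.9, 0.0, 96.3]
wrist_force: [-0.5, 0.4, -0.4]
opening: 0.0433
grasp_force: 32.3
```

step_arm:
  targets:
    - [0.7,[0,0,0],[0,0,0]]
    - [0.7,[0,0,0],[0,0,0]]
    - [0.7,[0,0,0],[0,0,0]]
    - [0.7,[0,0,0],[0,0,0]]

```text
time: 16.0
ee_pos: [0.5158, -0.0226, 0.0431]
tcp_rot: [180.0, 0.0, 96.2]
wrist_force: [0.7, 0.3, -0.2]
opening: 0.0597
grasp_force: 0.0
```

step_arm:
  targets:
    - [0.75,[0,0,50],[0,0,0]]
    - [0.75,[0,0,100],[0,0,0]]
    - [0.8,[0,-20,145],[0,0,0]]
    - [0.8,[2,-60,170],[0,0,0.14]]
    - [0.8,[4,-105,190],[0,0,0.28]]
    - [0.8,[6,-150,200],[0,0,0.42]]
    - [0.8,[8,-195,207],[0,0,0.56]]
    - [0.8,[10,-240,207],[0,0,0.7]]

```text
time: 16.8
ee_pos: [0.5257, -0.2647, 0.2513]
tcp_rot: [180.0, 0.1, 136.6]
wrist_force: [1.2, 0.8, -0.3]
opening: 0.0681
grasp_force: 0.0
```

step_arm:
  targets:
    - [0.8,[0,-45,0],[0,0,0.14]]
    - [0.8,[1,-90,0],[0,0,0.28]]
    - [0.8,[2,-121,0],[0,0,0.42]]
    - [0.8,[2,-121,0],[0,0,0.57]]
    - [0.8,[2,-121,0],[0,0,0.57]]
    - [0.8,[2,-121,0],[0,0,0.57]]

```text
time: 17.4
ee_pos: [0.5277, -0.3834, 0.2499]
tcp_rot: [180.0, -0.0, 168.7]
wrist_force: [-0.8, 0.3, 0.1]
opening: 0.0682
grasp_force: 0.0
```

Run:
```python
from h import *
o=scan()
im,d,p,P=snap('wrist');cv2.imwrite('pics/w3.png',im[:,:,::-1]);z=P[...,2];g=im.max(2)
m=(z>.034)&(z<.05)&(g<60)
for b,c,a in blobs(m,100):print('handle',P[b].mean(0).round(4),cv2.minAreaRect(P[b][:,:2].astype(np.float32)),c,a)
m=(z>.004)&(z<.016)
for b,c,a in blobs(m,3000):print('lid',P[b].mean(0).round(4),cv2.minAreaRect(P[b][:,:2].astype(np.float32)),c,a)
```

```text
17.4 [ 0.5277 -0.3834  0.2499] [ 1.7999e+02 -1.0000e-02  1.6870e+02] q [-36.   20.6  30.6 100.    0.  -24.7]
wrist red [ 0.5254 -0.0803  0.0684] [586. 127.] 3807
top red [ 0.5406 -0.0159  0.0693] [351. 220.] 185
top red [ 0.5254 -0.1196  0.0692] [389. 225.] 191
top red [ 0.5208 -0.0693  0.0693] [370. 227.] 186
top blue [0.5317 0.3517 0.0631] [218. 223.] 171
top blue [0.5087 0.2395 0.0632] [259. 232.] 170
handle [ 0.4405 -0.0824  0.0437] ((0.4410179555416107, -0.08261380344629288), (0.008945689536631107, 0.08732842653989792), 6.683130741119385) [567.53761755  49.67084639] 638
handle [ 0.4877 -0.      0.0387] ((0.48969730734825134, 0.0002275458537042141), (0.06406085193157196, 0.004273751750588417), 6.611912727355957) [635.3800905   79.44117647] 442
handle [ 0.5266 -0.3853  0.044 ] ((0.52875816822052, -0.3857755959033966), (0.013887711800634861, 0.10088354349136353), 79.6368637084961) [315.02745995 176.57208238] 874
lid [ 0.5205 -0.3856  0.0082] ((0.5297223925590515, -0.38580185174942017), (0.15230457484722137, 0.27586299180984497), 79.38081359863281) [314.03261624 165.46867706] 15851
```

View pics/w3.png

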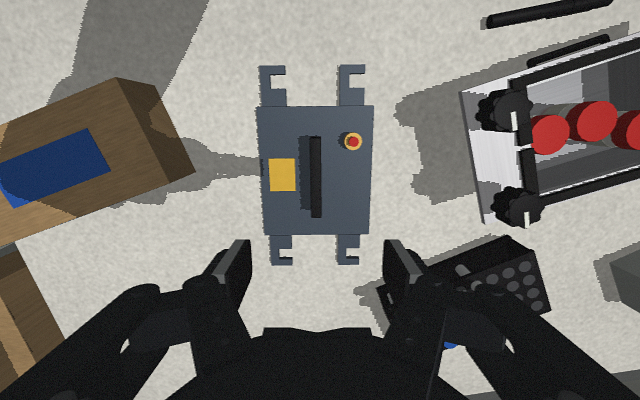

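The view shows the lid handle at (315,177), with its slots opening toward the vessel at right. The pots stand in the vessel. The last one was knocked about 25 mm along x but is still upright inside, which is fine for the lid. Now I'll grip the handle.

step_arm:
  targets:
    - [0.7,[1,-2,-50],[0,0,0.014]]
    - [0.7,[1,-2,-100],[0,0,0.014]]
    - [0.7,[1,-2,-150],[0,0,0.014]]
    - [0.6,[1,-2,-190],[0,0,0.014]]
    - [0.6,[1,-2,-220],[0,0,0.014]]
    - [0.6,[1,-2,-231],[0,0,0.014]]
    - [0.6,[1,-2,-231],[0,0,0.014]]
    - [0.6,[1,-2,-231],[0,0,0.014]]
  force: 80

```text
time: 18.35
ee_pos: [0.5296, -0.3859, 0.021]
tcp_rot: [-179.9, 0.1, 169.7]
wrist_force: [-0.0, 0.3, 0.3]
opening: 0.0513
grasp_force: 0.0
```

step_arm:
  targets:
    - [0.1,[0,0,0],[0,0,0]]
    - [0.1,[0,0,0],[0,0,0]]
    - [0.05,[0,0,0],[0,0,0]]
    - [0,[0,0,0],[0,0,0]]
    - [0,[0,0,0],[0,0,0]]
    - [0,[0,0,0],[0,0,0]]
    - [0,[0,0,0],[0,0,0]]
    - [0,[0,0,0],[0,0,0]]
  force: 80

```text
time: 19.15
ee_pos: [0.5294, -0.386, 0.0206]
tcp_rot: [-180.0, 0.1, 169.8]
wrist_force: [0.0, 1.0, 6.0]
opening: 0.0122
grasp_force: 79.1
```

step_arm:
  targets:
    - [0,[0,0,0],[0,0,0]]
    - [0,[0,0,0],[0,0,0]]
    - [0,[0,0,0],[0,0,0]]

```text
time: 19.45
ee_pos: [0.5293, -0.386, 0.0206]
tcp_rot: [-180.0, 0.1, 169.8]
wrist_force: [-0.4, 0.6, 6.5]
opening: 0.0124
grasp_force: 79.1
```

step_arm:
  targets:
    - [0,[0,0,10],[0,0,0]]
    - [0,[0,0,40],[0,0,0]]
    - [0,[0,0,80],[0,0,0]]
    - [0,[0,0,120],[0,0,0]]
    - [0,[0,0,155],[0,0,0]]
    - [0,[0,0,180],[0,0,0]]
    - [0,[0,0,190],[0,0,0]]
    - [0,[0,0,190],[0,0,0]]

```text
time: 20.25
ee_pos: [0.529, -0.3859, 0.2099]
tcp_rot: [-180.0, 0.1, 169.8]
wrist_force: [-0.2, -0.7, -4.6]
opening: 0.0122
grasp_force: 78.6
```

step_arm:
  targets:
    - [0,[-3,18,0],[0,0,-0.07]]
    - [0,[-8,46,0],[0,0,-0.18]]
    - [0,[-13,76,0],[0,0,-0.3]]
    - [0,[-19,106,0],[0,0,-0.42]]
    - [0,[-24,136,0],[0,0,-0.54]]
    - [0,[-29,166,0],[0,0,-0.66]]
    - [0,[-35,196,0],[0,0,-0.78]]
    - [0,[-40,226,0],[0,0,-0.9]]

```text
time: 21.05
ee_pos: [0.4875, -0.1582, 0.2066]
tcp_rot: [-179.9, -0.1, 117.9]
wrist_force: [-0.0, 0.1, -3.9]
opening: 0.012
grasp_force: 78.6
```

step_arm:
  targets:
    - [0,[-5,30,0],[0,0,-0.12]]
    - [0,[-10,58,0],[0,0,-0.24]]
    - [0,[-14,78,0],[0,0,-0.34]]
    - [0,[-15,84,0],[0,0,-0.376]]
    - [0,[-15,84,0],[0,0,-0.376]]
    - [0,[-15,84,0],[0,0,-0.376]]
    - [0,[-15,84,0],[0,0,-0.376]]

```text
time: 21.75
ee_pos: [0.4735, -0.0761, 0.2081]
tcp_rot: [-179.9, -0.0, 96.7]
wrist_force: [-0.8, -0.5, -4.8]
opening: 0.0126
grasp_force: 78.6
```

Run:
```python
from h import *
o=bot.get_obs();print(o['ee_pos'],o['tcp_rot'],o['opening'],o['wrist_force'],o['q'].round(1))
for n in('top','scene','wrist'):
    im,d,p,P=snap(n);z=P[...,2];g=im.max(2)
    cv2.imwrite(f'pics/l_{n}.png',im[:,:,::-1])
    h=cv2.cvtColor(im,cv2.COLOR_RGB2HSV).astype(int)
    m=(z>.185)&(z<.215)&(h[...,2]<140)
    V=tov(P)
    for b,c,a in blobs(m,200):print(n,P[b].mean(0).round(4),V[b].min(0).round(3),V[b].max(0).round(3),c,a,cv2.minAreaRect(P[b][:,:2].astype(np.float32)), np.linalg.lstsq(np.c_[P[b][:,:2],np.ones(len(P[b]))],z[b],rcond=None)[0].round(3))
```

```text
[ 0.47348039 -0.07606422  0.20806401] [-1.79931101e+02 -1.19986267e-02  9.66670306e+01] 0.012573081838035292 [-0.78006015 -0.53717155 -4.80516636] [-9.1 -5.  -2.5 92.6 -0.  74.2]
top [ 0.4825 -0.0421  0.195 ] [-0.126 -0.14 ] [0.026 0.137] [365.19935576 243.62133142] 2794 ((0.47196775674819946, -0.07754044234752655), (0.15227587521076202, 0.27594229578971863), 6.445537090301514) [-0.002  0.003  0.196]
scene [-0.3292 -1.2918  0.192 ] [-1.283 -1.362] [-0.715 -0.98 ] [280.64202335  51.78210117] 257 ((-0.36377447843551636, -1.327362060546875), (0.668928861618042, 0.21911637485027313), 52.69252014160156) [ 0.049 -0.049  0.145]
scene [-0.6069 -0.6511  0.1991] [-1.242 -0.778] [-1.138 -0.117] [386.94708995  62.60582011] 378 ((-0.6056434512138367, -0.652693510055542), (0.6668281555175781, 0.027653463184833527), 89.53103637695312) [ 0.006 -0.005  0.2  ]
scene [ 0.6508 -1.1564  0.1986] [-0.476 -1.27 ] [ 0.413 -1.008] [128.98573466  81.09629101] 1402 ((0.6202574372291565, -1.20513916015625), (0.8970741033554077, 0.25265172123908997), 9.44383430480957) [ 0.007 -0.004  0.19 ]
scene [-0.6055  0.2916  0.2   ] [-1.132  0.126] [-1.037  0.777] [562.24094356 102.25779275] 1187 ((-0.5886343121528625, 0.251677930355072), (0.06414354592561722, 0.6563894152641296), 0.10863623023033142) [-0.009 -0.     0.194]
scene [ 0.4871 -0.0552  0.1967] [-0.126 -0.138] [0.03  0.141] [318.22521808 144.83822363] 1261 ((0.4729807674884796, -0.07460063695907593), (0.15624819695949554, 0.2775726020336151), 5.86050271987915) [-0.01  -0.003  0.201]
wrist [ 0.4676 -0.0222  0.1963] [-0.125 -0.033] [0.027 0.125] [318.4342365 142.397452 ] 50157 ((0.46738502383232117, -0.030137553811073303), (0.15213805437088013, 0.1572609394788742), 6.529520511627197) [-0.001  0.     0.197]
```

View pics/l_wrist.png

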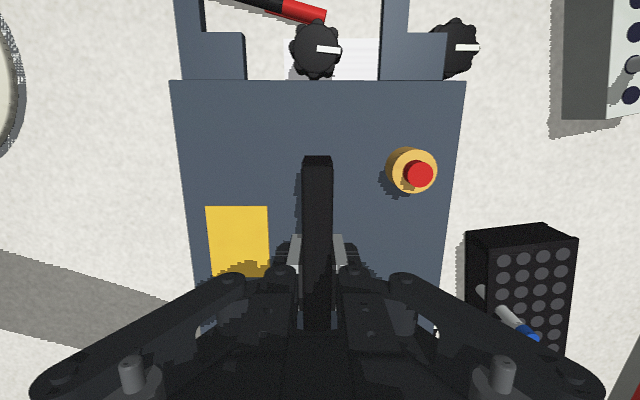

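The lid is held level, with its ears just clear of the knobs at (318,48) and (455,48), and it is about 2 mm short along x. I'll lower it.

step_arm:
  targets:
    - [0,[2,1,-15],[0,0,0]]
    - [0,[2,1,-45],[0,0,0]]
    - [0,[2,1,-70],[0,0,0]]
    - [0,[2,1,-88],[0,0,0]]
    - [0,[2,1,-98],[0,0,0]]
    - [0,[2,1,-103],[0,0,0]]
    - [0,[2,1,-103],[0,0,0]]
    - [0,[2,1,-103],[0,0,0]]

```text
time: 22.7
ee_pos: [0.4761, -0.0747, 0.1067]
tcp_rot: [179.9, 0.0, 96.6]
wrist_force: [0.1, -0.0, -3.5]
opening: 0.0126
grasp_force: 78.6
```

step_arm:
  targets:
    - [0,[0,0,-1],[0,0,0]]
    - [0,[0,0,-2],[0,0,0]]
    - [0,[0,0,-3],[0,0,0]]
    - [0,[0,0,-3],[0,0,0]]
    - [0,[0,0,-3],[0,0,0]]

```text
time: 23.2
ee_pos: [0.4757, -0.0746, 0.1029]
tcp_rot: [180.0, 0.0, 96.6]
wrist_force: [0.6, -0.2, -5.3]
opening: 0.012
grasp_force: 78.6
```

Run:
```python
from h import *
o=bot.get_obs();print(o['ee_pos'],o['tcp_rot'],o['wrist_force'],o['torque'])
for n in('top','wrist'):
    im,d,p,P=snap(n);z=P[...,2];g=im.max(2);V=tov(P)
    h=cv2.cvtColor(im,cv2.COLOR_RGB2HSV).astype(int)
    m=(z>.08)&(z<.1)&(h[...,2]<140)&(h[...,1]>60)&(abs(V[...,0]+.04)<.12)&(abs(V[...,1])<.145)
    b=max(blobs(m,200),key=lambda t:t[2])[0]
    print(n,V[b].min(0).round(4),V[b].max(0).round(4),np.linalg.lstsq(np.c_[V[b],np.ones(len(P[b]))],z[b],rcond=None)[0].round(4),cv2.minAreaRect(P[b][:,:2].astype(np.float32)))
```

```text
[ 0.47568496 -0.07459732  0.10293602] [1.79996440e+02 2.24428577e-03 9.66478948e+01] [ 0.6073679  -0.21068955 -5.33250378] [ 3.39389937e-05 -2.53448171e-02 -1.27001201e-02]Traceback (most recent call last):
  File "<stdin>", line 7, in <module>
ValueError: max() iterable argument is empty
```

step_arm:
  targets:
    - [0,[0,0,-1],[0,0,0]]
    - [0,[0,0,-2],[0,0,0]]
    - [0,[0,0,-2],[0,0,0]]
    - [0,[0,0,-2],[0,0,0]]

```text
time: 23.65
ee_pos: [0.4757, -0.0746, 0.1013]
tcp_rot: [180.0, 0.0, 96.6]
wrist_force: [-2.7, 0.0, 1.9]
opening: 0.0123
grasp_force: 79.5
```

```bash
cat >> h.py <<'E'
def lid():
    o=bot.get_obs();print(round(o['time'],2),o['ee_pos'].round(4),o['tcp_rot'].round(2),'F',o['wrist_force'].round(1),'T',o['torque'].round(2))
    for n in('top','wrist'):
        im,d,p,P=snap(n);z=P[...,2];V=tov(P)
        m=(z>.079)&(z<.1)&(im[...,2]>im[...,0]+4.)&(im.max(2)<150)&(abs(V[...,0]+.04)<.13)&(abs(V[...,1])<.145)
        bs=blobs(m,200)
        if not bs: print(n,'none');continue
        b=max(bs,key=lambda t:t[2])[0]
        print(n,V[b].min(0).round(4),V[b].max(0).round(4),np.linalg.lstsq(np.c_[V[b],np.ones(b.sum())],z[b],rcond=None)[0].round(4),np.round(cv2.minAreaRect(V[b].astype(np.float32))[2],2))
E
python3 -c "
from h import *
lid()"
```

```text
23.65 [ 0.4757 -0.0746  0.1013] [1.7997e+02 1.0000e-02 9.6640e+01] F [-2.7  0.   1.9] T [0.06 0.44 0.01]
top [-0.1214 -0.137 ] [0.0303 0.1369] [0.0027 0.     0.0882] 89.82
wrist [-0.1228 -0.0306] [0.0336 0.1262] [ 0.0012 -0.0002  0.089 ] 89.63
```

step_arm:
  targets:
    - [0,[5,0.6,0],[0,0,0]]
    - [0,[10,1.2,0],[0,0,0]]
    - [0,[15,1.8,0],[0,0,0]]
    - [0,[20,2.3,0],[0,0,0]]
    - [0,[25,2.9,0],[0,0,0]]
    - [0,[25,2.9,0],[0,0,0]]

```text
time: 24.35
ee_pos: [0.5014, -0.0717, 0.101]
tcp_rot: [180.0, 0.0, 96.7]
wrist_force: [-1.1, -0.9, 3.3]
opening: 0.012
grasp_force: 79.8
```

step_arm:
  targets:
    - [0,[5,0.6,0],[0,0,0]]
    - [0,[10,1.2,0],[0,0,0]]
    - [0,[15,1.8,0],[0,0,0]]
    - [0,[18,2.1,0],[0,0,0]]
    - [0,[20,2.3,0],[0,0,0]]
    - [0,[20,2.3,0],[0,0,0]]
    - [0,[20,2.3,0],[0,0,0]]

```text
time: 25.05
ee_pos: [0.5207, -0.0694, 0.101]
tcp_rot: [180.0, 0.0, 96.6]
wrist_force: [-3.6, -0.6, 4.0]
opening: 0.0125
grasp_force: 79.8
```

```bash
python3 -c "
from h import *
lid()"
```

```text
25.05 [ 0.5207 -0.0694  0.101 ] [180.     0.    96.65] F [-3.6 -0.6  4. ] T [-0.06  0.75 -0.05]
top [-0.0773 -0.0159] [0.0738 0.0924] [0.0002 0.0039 0.0875] 89.73
wrist [-0.0781 -0.0309] [0.0746 0.1246] [-0.0012  0.0008  0.0886] 89.83
```

step_arm:
  targets:
    - [0,[1,0.1,0],[0,0,0]]
    - [0,[2,0.2,0],[0,0,0]]
    - [0,[2,0.2,0],[0,0,0]]
    - [0,[2,0.2,0],[0,0,0]]

```text
time: 25.55
ee_pos: [0.5224, -0.0692, 0.1009]
tcp_rot: [-180.0, 0.0, 96.6]
wrist_force: [-4.8, -1.0, 4.1]
opening: 0.0122
grasp_force: 79.9
```

Run:
```python
from h import *
lid()
im,d,p,P=snap('wrist');cv2.imwrite('pics/w4.png',im[:,:,::-1])
# knob tops from the wrist view
V=tov(P);z=P[...,2]
for sx in(1,-1):
    m=(z>.108)&(z<.13)&(abs(V[...,0]-.05*sx)<.03)&(abs(V[...,1]-.119)<.03)
    print(sx,V[m].mean(0).round(4),(V[m].max(0)+V[m].min(0))/2,np.percentile(z[m],[50,90,98]).round(4),m.sum())
```

```text
25.55 [ 0.5224 -0.0692  0.1009] [-179.97    0.     96.64] F [-4.8 -1.   4.1] T [-0.09  1.04 -0.  ]
top [-0.0765 -0.0136] [0.0755 0.0962] [-0.001   0.0011  0.0876] 89.13
wrist [-0.0759 -0.0308] [0.0765 0.1247] [-0.0015  0.0005  0.0886] 89.68
1 [0.0469 0.1058] [0.04754916 0.10678219] [0.1223 0.1237 0.1244] 3489
-1 [-0.0477  0.1058] [-0.04865009  0.10708932] [0.1222 0.1235 0.1241] 3644
```

View pics/w4.png

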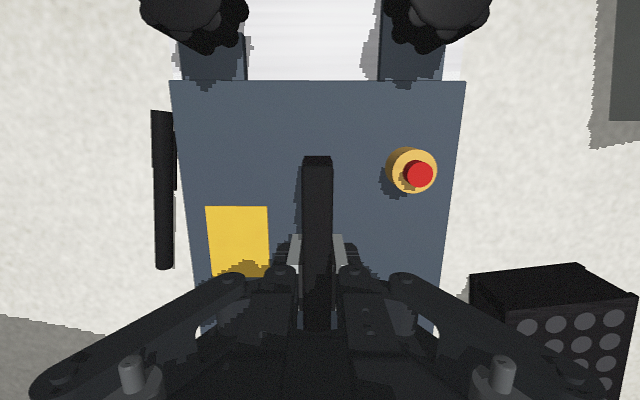

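The lid plate is centred under knobs at (195,15) and (437,15). I'll press 1.5 mm further to feel for the stop.

step_arm:
  targets:
    - [0,[1,0.1,0],[0,0,0]]
    - [0,[1.5,0.2,0],[0,0,0]]
    - [0,[1.5,0.2,0],[0,0,0]]

```text
time: 26.0
ee_pos: [0.5238, -0.0691, 0.1009]
tcp_rot: [-180.0, 0.0, 96.6]
wrist_force: [-5.9, -0.6, 4.5]
opening: 0.0123
grasp_force: 79.9
```

Run:
```python
from h import *
lid()
```

```text
26.0 [ 0.5238 -0.0691  0.1009] [-1.7996e+02  1.0000e-02  9.6640e+01] F [-5.9 -0.6  4.5] T [-0.2   1.11  0.  ]
top [-0.0738 -0.0134] [0.0767 0.1001] [0.0004 0.0021 0.0876] 0.21
wrist [-0.0745 -0.0307] [0.0777 0.1192] [-0.002   0.0005  0.0885] 89.77
```

step_arm:
  targets:
    - [0,[-1,-0.1,0],[0,0,0]]
    - [0,[-1.5,-0.1,0],[0,0,0]]
    - [0.3,[-1.5,-0.1,0],[0,0,0]]
    - [0.4,[-1.5,-0.1,0],[0,0,0]]
    - [0.5,[-1.5,-0.1,0],[0,0,0]]
    - [0.5,[-1.5,-0.1,0],[0,0,0]]
    - [0.5,[-1.5,-0.1,0],[0,0,0]]

```text
time: 26.8
ee_pos: [0.5226, -0.0691, 0.1007]
tcp_rot: [-180.0, -0.0, 96.6]
wrist_force: [-0.3, 1.0, 0.8]
opening: 0.0426
grasp_force: 0.0
```

step_arm:
  targets:
    - [0.5,[0,0,30],[0,0,0]]
    - [0.6,[0,0,70],[0,0,0]]
    - [0.75,[8,30,90],[0,0,0]]
    - [0.75,[20,70,90],[0,0,0]]
    - [0.75,[31,110,90],[0,0,0]]
    - [0.75,[35,123,90],[0,0,0]]
    - [0.75,[35,123,90],[0,0,0]]
    - [0.75,[35,123,90],[0,0,0]]

```text
time: 27.6
ee_pos: [0.5574, 0.0535, 0.1907]
tcp_rot: [-180.0, 0.0, 96.7]
wrist_force: [0.3, -0.1, 0.7]
opening: 0.0637
grasp_force: 0.0
```

```bash
cat >> h.py <<'E'
def knobs(n='wrist'):
    """white line angle (clockwise from vessel +x) and knob-top centre for the knobs in view"""
    im,d,p,P=snap(n);V=tov(P);z=P[...,2]
    for i,(sx,sy) in enumerate(((1,1),(1,-1),(-1,-1),(-1,1)),1):
        k=np.array([.05*sx,.119*sy]);r=np.hypot(*np.moveaxis(V-k,-1,0))
        t=(r<.026)&(z>.105)&(z<.13)
        if t.sum()<60:continue
        w=t&(im.min(2)>130);zt=np.percentile(z[t],90)
        s=f'{n} knob{i} n={t.sum()} ztop={zt:.4f} '
        tt=t&(z>zt-.004);(cx,cy),R=cv2.minEnclosingCircle(V[tt].astype(np.float32));s+=f'c-off mm {(cx-k[0])*1e3:.1f},{(cy-k[1])*1e3:.1f} R{R*1e3:.1f} '
        if w.sum()>5:
            q=V[w];m=q.mean(0)-[cx,cy];_,_,v=np.linalg.svd(q-q.mean(0));v=v[0]*np.sign(v[0]@m)
            s+=f'line cw rad {-np.arctan2(v[1],v[0]):.2f} (mean dir {-np.arctan2(m[1],m[0]):.2f}) n{w.sum()}'
        print(s)
E
python3 - <<'E'
from h import *
o=bot.get_obs();print(o['time'],o['ee_pos'],o['tcp_rot'])
lid();knobs();knobs('top');knobs('scene')
im,d,p,P=snap('top')
for q in caps(im,P).values():
    for r in q: print(*r[:2])
E
```

```text
27.6 [0.55741867 0.05347305 0.19065013] [-1.79958307e+02  1.97638605e-02  9.66697897e+01]
27.6 [0.5574 0.0535 0.1907] [-1.7996e+02  2.0000e-02  9.6670e+01] F [ 0.3 -0.1  0.7] T [-0.05 -0.    0.04]
top [ 0.0214 -0.1087] [ 0.0764 -0.0074] [-0.0103  0.0021  0.0891] 89.74
wrist [-0.0749 -0.0223] [0.0771 0.1161] [-0.0018 -0.0042  0.0893] 75.46
wrist knob1 n=1859 ztop=0.1239 c-off mm -0.8,-0.6 R20.1 line cw rad -0.00 (mean dir 0.02) n109
wrist knob4 n=2092 ztop=0.1238 c-off mm -0.7,-1.1 R20.3 line cw rad 0.07 (mean dir 0.08) n108
top knob2 n=174 ztop=0.1246 c-off mm -0.5,-0.1 R19.5 line cw rad 0.00 (mean dir 0.13) n7
top knob3 n=173 ztop=0.1248 c-off mm -0.5,-0.5 R19.1 
scene knob1 n=126 ztop=0.1254 c-off mm 1.8,1.2 R19.6 line cw rad 0.01 (mean dir 0.07) n7
scene knob2 n=102 ztop=0.1246 c-off mm 1.9,4.1 R18.9 line cw rad -2.45 (mean dir -2.30) n12
scene knob3 n=89 ztop=0.1250 c-off mm 1.3,2.3 R20.2 
scene knob4 n=113 ztop=0.1240 c-off mm 0.5,1.3 R19.0 line cw rad -2.44 (mean dir -1.30) n10
[0.5317 0.3516 0.0632] [218. 223.]
[0.5087 0.2395 0.0632] [259. 232.]
[ 0.4596 -0.7119  0.0735] [607. 248.]
[ 0.4541 -0.6552  0.0735] [586. 250.]
```

step_arm:
  targets:
    - [0.75,[-1,0,-45],[0,0,0]]
    - [0.75,[-1,0,-80],[0,0,0]]
    - [0.75,[-1,0,-95],[0,0,0]]
    - [0.75,[-1,0,-95],[0,0,0]]
    - [0.3,[-1,0,-95],[0,0,0]]
    - [0.3,[-1,0,-95],[0,0,0]]
    - [0.3,[-1,0,-95],[0,0,0]]
    - [0.3,[-1,0,-95],[0,0,0]]
  force: 40

```text
time: 28.7
ee_pos: [0.5579, 0.054, 0.0982]
tcp_rot: [179.8, 0.0, 96.6]
wrist_force: [0.9, -0.3, 7.7]
opening: 0.0387
grasp_force: 40.2
```

step_arm:
  targets:
    - [0.3,[0,0,0],[0,0,0]]
    - [0.3,[0,0,0],[0,0,0]]
    - [0.3,[0,0,-0.4],[0,0,-0.13]]
    - [0.3,[0,0,-0.8],[0,0,-0.26]]

```text
time: 29.1
ee_pos: [0.5581, 0.0539, 0.0975]
tcp_rot: [179.8, -0.0, 81.5]
wrist_force: [1.8, -0.7, 7.2]
opening: 0.039
grasp_force: 40.2
```

Run:
```python
from h import *
o=bot.get_obs();print(o['time'],o['ee_pos'],o['tcp_rot'],o['wrist_force'],o['torque'],o['opening'])
```

```text
29.1 [0.5581247  0.05394796 0.09748617] [ 1.79755601e+02 -4.37450303e-02  8.14666538e+01] [ 1.79269876 -0.71319293  7.17373361] [-0.10935909 -0.21626842  0.10572566] 0.03904683395744888
```

step_arm:
  targets:
    - [0.3,[0,0,-0.4],[0,0,-0.13]]
    - [0.3,[0,0,-0.8],[0,0,-0.27]]
    - [0.3,[0,0,-1.2],[0,0,-0.4]]
    - [0.3,[0,0,-1.6],[0,0,-0.54]]
    - [0.3,[0,0,-1.6],[0,0,-0.54]]
    - [0.7,[0,0,-1.6],[0,0,-0.54]]
    - [0.7,[0,0,-1.6],[0,0,-0.54]]
    - [0.7,[0,0,-1.6],[0,0,-0.54]]

```text
time: 29.9
ee_pos: [0.5566, 0.054, 0.0935]
tcp_rot: [-180.0, 0.0, 50.8]
wrist_force: [0.1, 0.6, -0.4]
opening: 0.0596
grasp_force: 0.0
```

step_arm:
  targets:
    - [0.75,[0,0,0],[0,0,0]]
    - [0.75,[0,0,40],[0,0,0]]
    - [0.75,[0,0,80],[0,0,0.13]]
    - [0.75,[0,0,95],[0,0,0.26]]
    - [0.75,[0,0,95],[0,0,0.26]]

```text
time: 30.4
ee_pos: [0.5577, 0.054, 0.1912]
tcp_rot: [179.8, -0.1, 65.8]
wrist_force: [0.6, 0.3, -0.5]
opening: 0.064
grasp_force: 0.0
```

Run:
```python
from h import *
o=bot.get_obs();print(o['time'],o['ee_pos'],o['tcp_rot'])
lid();knobs()
```

```text
30.4 [0.55769358 0.05402788 0.19119326] [ 1.79790900e+02 -1.22957899e-01  6.58451893e+01]
30.4 [0.5577 0.054  0.1912] [ 1.7979e+02 -1.2000e-01  6.5850e+01] F [ 0.6  0.3 -0.5] T [ 0.08 -0.02 -0.02]
top [ 0.0171 -0.1089] [ 0.0765 -0.0064] [-0.0011  0.0008  0.0885] 89.75
wrist [-0.0748 -0.0378] [0.0771 0.105 ] [-0.0015 -0.0034  0.0893] 58.15
wrist knob1 n=1850 ztop=0.1216 c-off mm -0.6,-0.7 R20.0 line cw rad 0.81 (mean dir 0.81) n110
wrist knob4 n=635 ztop=0.1235 c-off mm -1.1,8.2 R17.2
```

Knob1 is at 0.81 rad, as commanded. Next is the diagonal one, knob3.

step_arm:
  targets:
    - [0.75,[-12,-42,0],[0,0,0.13]]
    - [0.75,[-26,-90,0],[0,0,0.26]]
    - [0.75,[-40,-138,0],[0,0,0.39]]
    - [0.75,[-54,-186,0],[0,0,0.52]]
    - [0.75,[-67,-232,0],[0,0,0.54]]
    - [0.75,[-72,-248,0],[0,0,0.54]]
    - [0.75,[-72,-248,0],[0,0,0.54]]

```text
time: 31.25
ee_pos: [0.4832, -0.196, 0.1868]
tcp_rot: [-179.9, -0.1, 96.3]
wrist_force: [0.2, -0.1, 0.5]
opening: 0.0642
grasp_force: 0.0
```

Run:
```python
from h import *
o=bot.get_obs();print(o['time'],o['ee_pos'],o['tcp_rot'])
knobs()
```

```text
31.25 [ 0.48323851 -0.19602567  0.18677984] [-1.79865364e+02 -5.63452442e-02  9.63110692e+01]
wrist knob2 n=2191 ztop=0.1236 c-off mm -0.3,-0.8 R20.1 line cw rad -0.52 (mean dir 0.25) n131
wrist knob3 n=1934 ztop=0.1239 c-off mm 0.1,-0.8 R19.8 line cw rad -0.40 (mean dir 0.10) n120
```

step_arm:
  targets:
    - [0.75,[0,0,-45],[0,0,0]]
    - [0.75,[0,0,-78],[0,0,0]]
    - [0.75,[0,0,-93],[0,0,0]]
    - [0.75,[0,0,-93],[0,0,0]]
    - [0.3,[0,0,-93],[0,0,0]]
    - [0.3,[0,0,-93],[0,0,0]]
    - [0.3,[0,0,-93],[0,0,0]]
    - [0.3,[0,0,-93],[0,0,0]]

```text
time: 32.1
ee_pos: [0.4868, -0.1939, 0.098]
tcp_rot: [179.7, 0.0, 96.7]
wrist_force: [6.1, 3.6, 1.9]
opening: 0.0388
grasp_force: 40.8
```

step_arm:
  targets:
    - [0.3,[0,0,0],[0,0,0]]
    - [0.3,[0,0,-0.4],[0,0,-0.13]]
    - [0.3,[0,0,-0.8],[0,0,-0.26]]
    - [0.3,[0,0,-1.2],[0,0,-0.4]]
    - [0.3,[0,0,-1.6],[0,0,-0.54]]
    - [0.3,[0,0,-2],[0,0,-0.67]]
    - [0.3,[0,0,-2.4],[0,0,-0.8]]
    - [0.3,[0,0,-2.4],[0,0,-0.8]]

```text
time: 32.9
ee_pos: [0.4877, -0.1941, 0.0956]
tcp_rot: [179.7, -0.2, 50.6]
wrist_force: [10.2, 1.6, -1.1]
opening: 0.0389
grasp_force: 40.7
```

step_arm:
  targets:
    - [0.75,[0,0,0],[0,0,0]]
    - [0.75,[0,0,0],[0,0,0]]
    - [0.75,[0,0,0],[0,0,0]]
    - [0.75,[0,0,0],[0,0,0]]
    - [0.75,[0,0,45],[0,0,0]]
    - [0.75,[0,0,80],[0,0,0.13]]
    - [0.75,[0,0,95],[0,0,0.26]]
    - [0.75,[0,0,95],[0,0,0.26]]

```text
time: 33.7
ee_pos: [0.4855, -0.1945, 0.1907]
tcp_rot: [179.8, -0.0, 65.8]
wrist_force: [0.1, 0.3, -0.5]
opening: 0.0637
grasp_force: 0.0
```

Run:
```python
from h import *
o=bot.get_obs();print(o['time'],o['ee_pos'],o['tcp_rot'])
knobs()
```

```text
33.7 [ 0.48554834 -0.19453218  0.19065449] [ 1.79768041e+02 -6.63194150e-03  6.58103659e+01]
wrist knob2 n=2335 ztop=0.1237 c-off mm 0.2,-0.6 R20.1 line cw rad 0.08 (mean dir 0.09) n137
wrist knob3 n=1798 ztop=0.1215 c-off mm 0.1,-0.8 R19.9 line cw rad 0.81 (mean dir 0.82) n106
```

step_arm:
  targets:
    - [0.75,[35,4,0],[0,0,0.13]]
    - [0.75,[80,10,0],[0,0,0.26]]
    - [0.75,[101,12,0],[0,0,0.39]]
    - [0.75,[101,12,0],[0,0,0.52]]
    - [0.75,[101,12,0],[0,0,0.54]]
    - [0.75,[101,12,0],[0,0,0.54]]

```text
time: 34.35
ee_pos: [0.5851, -0.182, 0.1868]
tcp_rot: [-179.9, -0.0, 96.4]
wrist_force: [-0.0, 0.0, 0.5]
opening: 0.0644
grasp_force: 0.0
```

step_arm:
  targets:
    - [0.75,[0,0,-45],[0,0,0]]
    - [0.75,[0,0,-78],[0,0,0]]
    - [0.75,[0,0,-92],[0,0,0]]
    - [0.75,[0,0,-92],[0,0,0]]
    - [0.3,[0,0,-92],[0,0,0]]
    - [0.3,[0,0,-92],[0,0,0]]
    - [0.3,[0,0,-92],[0,0,0]]
    - [0.3,[0,0,-92],[0,0,0]]

```text
time: 35.15
ee_pos: [0.5865, -0.1825, 0.0984]
tcp_rot: [179.8, 0.1, 96.6]
wrist_force: [-3.0, -0.1, 7.1]
opening: 0.0389
grasp_force: 39.9
```

step_arm:
  targets:
    - [0.3,[0,0,0],[0,0,0]]
    - [0.3,[0,0,-0.4],[0,0,-0.13]]
    - [0.3,[0,0,-0.8],[0,0,-0.26]]
    - [0.3,[0,0,-1.2],[0,0,-0.4]]
    - [0.3,[0,0,-1.6],[0,0,-0.54]]
    - [0.3,[0,0,-2],[0,0,-0.67]]
    - [0.3,[0,0,-2.4],[0,0,-0.8]]
    - [0.3,[0,0,-2.4],[0,0,-0.8]]

```text
time: 35.95
ee_pos: [0.5869, -0.1826, 0.096]
tcp_rot: [179.8, -0.1, 50.5]
wrist_force: [0.8, -0.8, 6.8]
opening: 0.0389
grasp_force: 39.8
```

step_arm:
  targets:
    - [0.75,[0,0,0],[0,0,0]]
    - [0.75,[0,0,0],[0,0,0]]
    - [0.75,[0,0,0],[0,0,0]]
    - [0.75,[0,0,0],[0,0,0]]
    - [0.75,[0,0,45],[0,0,0]]
    - [0.75,[0,0,80],[0,0,0.13]]
    - [0.75,[0,0,95],[0,0,0.26]]
    - [0.75,[0,0,95],[0,0,0.26]]

```text
time: 36.75
ee_pos: [0.5867, -0.1824, 0.1914]
tcp_rot: [179.8, -0.0, 65.8]
wrist_force: [-0.5, 0.1, -0.4]
opening: 0.064
grasp_force: 0.0
```

Run:
```python
from h import *
o=bot.get_obs();print(o['time'],o['ee_pos'],o['tcp_rot'])
knobs()
```

```text
36.75 [ 0.58666031 -0.18239356  0.19143736] [ 1.79754391e+02 -2.97281554e-02  6.58192042e+01]
wrist knob2 n=1778 ztop=0.1214 c-off mm 0.4,-0.6 R19.9 line cw rad 0.64 (mean dir 0.95) n125
wrist knob3 n=683 ztop=0.1213 c-off mm -1.2,6.3 R18.2 line cw rad 2.33 (mean dir -2.80) n9
wrist knob4 n=1006 ztop=0.1228 c-off mm 0.2,-16.4 R10.9
```

step_arm:
  targets:
    - [0.75,[-15,26,0],[0,0,0.13]]
    - [0.75,[-38,68,0],[0,0,0.26]]
    - [0.75,[-62,110,0],[0,0,0.39]]
    - [0.75,[-86,152,0],[0,0,0.52]]
    - [0.75,[-110,194,0],[0,0,0.54]]
    - [0.75,[-127,225,0],[0,0,0.54]]
    - [0.75,[-127,225,0],[0,0,0.54]]
    - [0.75,[-127,225,0],[0,0,0.54]]

```text
time: 37.6
ee_pos: [0.4581, 0.0434, 0.1874]
tcp_rot: [-179.9, 0.0, 96.6]
wrist_force: [-0.0, -0.4, -0.7]
opening: 0.0639
grasp_force: 0.0
```

step_arm:
  targets:
    - [0.75,[0,0,-45],[0,0,0]]
    - [0.75,[0,0,-78],[0,0,0]]
    - [0.75,[0,0,-93],[0,0,0]]
    - [0.75,[0,0,-93],[0,0,0]]
    - [0.3,[0,0,-93],[0,0,0]]
    - [0.3,[0,0,-93],[0,0,0]]
    - [0.3,[0,0,-93],[0,0,0]]
    - [0.3,[0,0,-93],[0,0,0]]

```text
time: 38.4
ee_pos: [0.4588, 0.0426, 0.0977]
tcp_rot: [179.9, 0.0, 96.6]
wrist_force: [-5.3, -2.2, 4.4]
opening: 0.0388
grasp_force: 39.8
```

step_arm:
  targets:
    - [0.3,[0,0,0],[0,0,0]]
    - [0.3,[0,0,-0.4],[0,0,-0.13]]
    - [0.3,[0,0,-0.8],[0,0,-0.26]]
    - [0.3,[0,0,-1.2],[0,0,-0.4]]
    - [0.3,[0,0,-1.6],[0,0,-0.54]]
    - [0.3,[0,0,-2],[0,0,-0.67]]
    - [0.3,[0,0,-2.4],[0,0,-0.8]]
    - [0.3,[0,0,-2.4],[0,0,-0.8]]

```text
time: 39.2
ee_pos: [0.4597, 0.0423, 0.0953]
tcp_rot: [179.8, -0.1, 50.7]
wrist_force: [-1.5, -5.1, 6.4]
opening: 0.0391
grasp_force: 40.0
```

step_arm:
  targets:
    - [0.75,[0,0,0],[0,0,0]]
    - [0.75,[0,0,0],[0,0,0]]
    - [0.75,[0,0,0],[0,0,0]]
    - [0.75,[0,0,0],[0,0,0]]
    - [0.75,[0,0,45],[0,0,0]]
    - [0.75,[0,0,80],[0,0,0.13]]
    - [0.75,[0,0,95],[0,0,0.26]]
    - [0.75,[0,0,95],[0,0,0.26]]

```text
time: 40.0
ee_pos: [0.4597, 0.0431, 0.1906]
tcp_rot: [179.8, -0.1, 65.9]
wrist_force: [0.2, -0.3, -0.5]
opening: 0.0644
grasp_force: 0.0
```

Run:
```python
from h import *
o=bot.get_obs();print(o['time'],o['ee_pos'],o['tcp_rot'])
lid();knobs();knobs('top')
im,d,p,P=snap('top')
for q in caps(im,P).values():
    for r in q: print(*r[:2])
```

```text
40.0 [0.45968548 0.0430848  0.19061028] [ 1.79814852e+02 -1.15818192e-01  6.58759491e+01]
40.0 [0.4597 0.0431 0.1906] [ 1.7981e+02 -1.2000e-01  6.5880e+01] F [ 0.2 -0.3 -0.5] T [0.02 0.05 0.02]
top [-0.0721 -0.1093] [0.0766 0.1001] [-0.0002 -0.0015  0.0884] 89.8
wrist [-0.075  -0.0889] [0.0768 0.1153] [-0.0012 -0.001   0.0891] 89.8
wrist knob1 n=2317 ztop=0.1215 c-off mm -0.7,-0.7 R19.9 line cw rad 0.81 (mean dir 0.81) n126
wrist knob4 n=1833 ztop=0.1213 c-off mm -0.5,-0.7 R20.0 line cw rad 0.91 (mean dir 0.93) n105
top knob1 n=155 ztop=0.1220 c-off mm -1.2,-0.8 R18.9 line cw rad 0.30 (mean dir 0.88) n8
top knob2 n=170 ztop=0.1222 c-off mm -0.6,-0.2 R19.3 line cw rad 0.92 (mean dir 0.77) n7
top knob3 n=169 ztop=0.1226 c-off mm -0.3,-0.4 R19.9 line cw rad 0.88 (mean dir 0.83) n8
[0.5317 0.3517 0.0636] [218. 223.]
[0.5087 0.2395 0.0631] [259. 232.]
[ 0.4537 -0.6353  0.0737] [578. 250.]
[ 0.4437 -0.6854  0.0736] [597. 254.]
```

Round 1 is done with the knobs at 0.81, 0.88, 0.81 and 0.91. Round 2 adds about 0.54 rad to each, in the order 1, 3, 2, 4.

step_arm:
  targets:
    - [0.75,[35,4,0],[0,0,0.13]]
    - [0.75,[80,9,0],[0,0,0.26]]
    - [0.75,[99,11,0],[0,0,0.39]]
    - [0.75,[99,11,0],[0,0,0.52]]
    - [0.75,[99,11,0],[0,0,0.54]]
    - [0.75,[99,11,0],[0,0,0.54]]

```text
time: 40.85
ee_pos: [0.5572, 0.0539, 0.1875]
tcp_rot: [-179.9, -0.0, 96.5]
wrist_force: [-0.6, 0.2, 0.5]
opening: 0.0641
grasp_force: 0.0
```

step_arm:
  targets:
    - [0.75,[0,0,-45],[0,0,0]]
    - [0.75,[0,0,-80],[0,0,0]]
    - [0.75,[0,0,-95],[0,0,0]]
    - [0.75,[0,0,-95],[0,0,0]]
    - [0.3,[0,0,-95],[0,0,0]]
    - [0.3,[0,0,-95],[0,0,0]]
    - [0.3,[0,0,-95],[0,0,0]]
    - [0.3,[0,0,-95],[0,0,0]]

```text
time: 41.65
ee_pos: [0.5581, 0.0539, 0.0958]
tcp_rot: [179.9, 0.0, 96.6]
wrist_force: [-5.1, -0.8, 5.8]
opening: 0.0388
grasp_force: 39.8
```

step_arm:
  targets:
    - [0.3,[0,0,0],[0,0,0]]
    - [0.3,[0,0,-0.4],[0,0,-0.135]]
    - [0.3,[0,0,-0.8],[0,0,-0.27]]
    - [0.3,[0,0,-1.2],[0,0,-0.405]]
    - [0.3,[0,0,-1.6],[0,0,-0.54]]
    - [0.3,[0,0,-1.6],[0,0,-0.54]]

```text
time: 42.25
ee_pos: [0.5585, 0.0539, 0.0942]
tcp_rot: [179.8, -0.1, 65.5]
wrist_force: [-2.9, -1.1, 6.8]
opening: 0.0388
grasp_force: 39.9
```

step_arm:
  targets:
    - [0.75,[0,0,0],[0,0,0]]
    - [0.75,[0,0,0],[0,0,0]]
    - [0.75,[0,0,0],[0,0,0]]
    - [0.75,[0,0,0],[0,0,0]]
    - [0.75,[0,0,45],[0,0,0]]
    - [0.75,[0,0,80],[0,0,0]]
    - [0.75,[0,0,95],[0,0,0]]
    - [0.75,[0,0,95],[0,0,0]]

```text
time: 43.05
ee_pos: [0.5587, 0.054, 0.1893]
tcp_rot: [179.8, -0.1, 65.7]
wrist_force: [-0.4, -0.6, 0.7]
opening: 0.0638
grasp_force: 0.0
```

Run:
```python
from h import *
o=bot.get_obs();print(o['time'],o['ee_pos'],o['tcp_rot'])
lid();knobs()
```

```text
43.05 [0.55874407 0.0539971  0.18929761] [ 1.79790107e+02 -1.20730056e-01  6.57208569e+01]
43.05 [0.5587 0.054  0.1893] [ 1.7979e+02 -1.2000e-01  6.5720e+01] F [-0.4 -0.6  0.7] T [-0.01 -0.01  0.03]
top [-0.0163 -0.106 ] [ 0.0768 -0.0066] [-0.0003 -0.0003  0.0883] 50.58
wrist [-0.0746 -0.0372] [0.0772 0.0984] [-0.0022 -0.0083  0.0889] 58.17
wrist knob1 n=1835 ztop=0.1199 c-off mm -0.5,-0.7 R20.0 line cw rad 1.35 (mean dir 1.36) n105
wrist knob4 n=642 ztop=0.1211 c-off mm -1.9,6.8 R18.1
```

step_arm:
  targets:
    - [0.75,[-12,-42,0],[0,0,0.13]]
    - [0.75,[-26,-90,0],[0,0,0.26]]
    - [0.75,[-40,-138,0],[0,0,0.39]]
    - [0.75,[-53,-186,0],[0,0,0.52]]
    - [0.75,[-66,-232,0],[0,0,0.54]]
    - [0.75,[-71,-248,0],[0,0,0.54]]
    - [0.75,[-71,-248,0],[0,0,0.54]]
    - [0.75,[-71,-248,0],[0,0,0.54]]

```text
time: 44.0
ee_pos: [0.4863, -0.1939, 0.1854]
tcp_rot: [-179.9, -0.1, 96.6]
wrist_force: [-0.2, 0.1, 1.1]
opening: 0.0641
grasp_force: 0.0
```

step_arm:
  targets:
    - [0.75,[0,0,-45],[0,0,0]]
    - [0.75,[0,0,-80],[0,0,0]]
    - [0.75,[0,0,-94],[0,0,0]]
    - [0.75,[0,0,-94],[0,0,0]]
    - [0.3,[0,0,-94],[0,0,0]]
    - [0.3,[0,0,-94],[0,0,0]]
    - [0.3,[0,0,-94],[0,0,0]]
    - [0.3,[0,0,-94],[0,0,0]]

```text
time: 44.8
ee_pos: [0.4872, -0.1942, 0.0949]
tcp_rot: [179.9, 0.0, 96.7]
wrist_force: [-5.3, 2.7, 6.4]
opening: 0.0387
grasp_force: 39.9
```

step_arm:
  targets:
    - [0.3,[0,0,0],[0,0,0]]
    - [0.3,[0,0,-0.4],[0,0,-0.135]]
    - [0.3,[0,0,-0.8],[0,0,-0.27]]
    - [0.3,[0,0,-1.2],[0,0,-0.405]]
    - [0.3,[0,0,-1.6],[0,0,-0.54]]
    - [0.3,[0,0,-1.6],[0,0,-0.54]]

```text
time: 45.4
ee_pos: [0.4877, -0.1942, 0.0934]
tcp_rot: [179.8, -0.0, 65.4]
wrist_force: [-3.0, 1.8, 5.5]
opening: 0.0386
grasp_force: 39.9
```

step_arm:
  targets:
    - [0.75,[0,0,0],[0,0,0]]
    - [0.75,[0,0,0],[0,0,0]]
    - [0.75,[0,0,0],[0,0,0]]
    - [0.75,[0,0,0],[0,0,0]]
    - [0.75,[0,0,45],[0,0,0]]
    - [0.75,[0,0,80],[0,0,0]]
    - [0.75,[0,0,95],[0,0,0]]
    - [0.75,[0,0,95],[0,0,0]]

```text
time: 46.2
ee_pos: [0.4877, -0.1945, 0.1886]
tcp_rot: [179.8, -0.0, 65.7]
wrist_force: [0.7, 0.3, -0.7]
opening: 0.064
grasp_force: 0.0
```

```bash
python3 -c "
from h import *
knobs()"
```

```text
wrist knob2 n=2272 ztop=0.1213 c-off mm -0.1,-0.6 R19.9 line cw rad 0.89 (mean dir 0.85) n135
wrist knob3 n=1789 ztop=0.1199 c-off mm 0.6,-0.6 R19.8 line cw rad 1.09 (mean dir 1.47) n106
```

step_arm:
  targets:
    - [0.75,[35,4,0],[0,0,0.13]]
    - [0.75,[80,10,0],[0,0,0.26]]
    - [0.75,[99,12,0],[0,0,0.39]]
    - [0.75,[99,12,0],[0,0,0.52]]
    - [0.75,[99,12,0],[0,0,0.54]]
    - [0.75,[99,12,0],[0,0,0.54]]

```text
time: 46.85
ee_pos: [0.5851, -0.182, 0.1847]
tcp_rot: [-179.9, -0.0, 96.5]
wrist_force: [-0.7, 0.4, 0.9]
opening: 0.064
grasp_force: 0.0
```

step_arm:
  targets:
    - [0.75,[0,0,-45],[0,0,0]]
    - [0.75,[0,0,-80],[0,0,0]]
    - [0.75,[0,0,-93],[0,0,0]]
    - [0.75,[0,0,-93],[0,0,0]]
    - [0.3,[0,0,-93],[0,0,0]]
    - [0.3,[0,0,-93],[0,0,0]]
    - [0.3,[0,0,-93],[0,0,0]]
    - [0.3,[0,0,-93],[0,0,0]]

```text
time: 47.65
ee_pos: [0.5865, -0.1825, 0.0955]
tcp_rot: [179.8, 0.1, 96.6]
wrist_force: [-2.2, -0.0, 7.1]
opening: 0.039
grasp_force: 39.8
```

step_arm:
  targets:
    - [0.3,[0,0,0],[0,0,0]]
    - [0.3,[0,0,-0.4],[0,0,-0.13]]
    - [0.3,[0,0,-0.8],[0,0,-0.26]]
    - [0.3,[0,0,-1.2],[0,0,-0.39]]
    - [0.3,[0,0,-1.5],[0,0,-0.5]]
    - [0.3,[0,0,-1.5],[0,0,-0.5]]

```text
time: 48.25
ee_pos: [0.5868, -0.1825, 0.0941]
tcp_rot: [179.8, -0.0, 67.8]
wrist_force: [0.0, -0.8, 7.4]
opening: 0.0389
grasp_force: 39.8
```

step_arm:
  targets:
    - [0.75,[0,0,0],[0,0,0]]
    - [0.75,[0,0,0],[0,0,0]]
    - [0.75,[0,0,0],[0,0,0]]
    - [0.75,[0,0,0],[0,0,0]]
    - [0.75,[0,0,45],[0,0,0]]
    - [0.75,[0,0,80],[0,0,0]]
    - [0.75,[0,0,95],[0,0,0]]
    - [0.75,[0,0,95],[0,0,0]]

```text
time: 49.05
ee_pos: [0.5867, -0.1824, 0.1893]
tcp_rot: [179.8, -0.0, 68.0]
wrist_force: [-0.6, 1.0, -0.5]
opening: 0.0642
grasp_force: 0.0
```

```bash
python3 -c "
from h import *
knobs()"
```

```text
wrist knob2 n=1780 ztop=0.1199 c-off mm 0.3,-0.8 R19.9 line cw rad 0.79 (mean dir 1.52) n124
wrist knob3 n=877 ztop=0.1197 c-off mm 0.1,1.4 R18.9 line cw rad 2.26 (mean dir -2.56) n13
wrist knob4 n=415 ztop=0.1192 c-off mm -6.1,-18.1 R8.9
```

step_arm:
  targets:
    - [0.75,[-15,26,0],[0,0,0.13]]
    - [0.75,[-38,68,0],[0,0,0.26]]
    - [0.75,[-62,110,0],[0,0,0.39]]
    - [0.75,[-86,152,0],[0,0,0.5]]
    - [0.75,[-110,194,0],[0,0,0.5]]
    - [0.75,[-127,225,0],[0,0,0.5]]
    - [0.75,[-127,225,0],[0,0,0.5]]
    - [0.75,[-127,225,0],[0,0,0.5]]

```text
time: 49.9
ee_pos: [0.4581, 0.0434, 0.1853]
tcp_rot: [-179.9, 0.0, 96.8]
wrist_force: [-0.7, 0.9, 0.5]
opening: 0.0643
grasp_force: 0.0
```

step_arm:
  targets:
    - [0.75,[0,0,-45],[0,0,0]]
    - [0.75,[0,0,-80],[0,0,0]]
    - [0.75,[0,0,-94],[0,0,0]]
    - [0.75,[0,0,-94],[0,0,0]]
    - [0.3,[0,0,-94],[0,0,0]]
    - [0.3,[0,0,-94],[0,0,0]]
    - [0.3,[0,0,-94],[0,0,0]]
    - [0.3,[0,0,-94],[0,0,0]]

```text
time: 50.7
ee_pos: [0.4588, 0.0426, 0.0947]
tcp_rot: [179.9, 0.0, 96.6]
wrist_force: [-7.0, -1.6, 5.5]
opening: 0.0387
grasp_force: 39.8
```

step_arm:
  targets:
    - [0.3,[0,0,0],[0,0,0]]
    - [0.3,[0,0,-0.4],[0,0,-0.13]]
    - [0.3,[0,0,-0.8],[0,0,-0.26]]
    - [0.3,[0,0,-1.2],[0,0,-0.39]]
    - [0.3,[0,0,-1.5],[0,0,-0.48]]
    - [0.3,[0,0,-1.5],[0,0,-0.48]]

```text
time: 51.3
ee_pos: [0.4594, 0.0425, 0.0933]
tcp_rot: [179.9, -0.0, 68.9]
wrist_force: [-4.0, -3.0, 4.5]
opening: 0.0388
grasp_force: 39.7
```

step_arm:
  targets:
    - [0.75,[0,0,0],[0,0,0]]
    - [0.75,[0,0,0],[0,0,0]]
    - [0.75,[0,0,0],[0,0,0]]
    - [0.75,[0,0,0],[0,0,0]]
    - [0.75,[0,0,45],[0,0,0]]
    - [0.75,[0,0,80],[0,0,0]]
    - [0.75,[0,0,95],[0,0,0]]
    - [0.75,[0,0,95],[0,0,0]]

```text
time: 52.1
ee_pos: [0.4597, 0.043, 0.1885]
tcp_rot: [179.8, -0.1, 69.2]
wrist_force: [-0.0, -0.3, 0.5]
opening: 0.0638
grasp_force: 0.0
```

```bash
python3 -c "
from h import *
o=bot.get_obs();print(o['time'],o['ee_pos'],o['tcp_rot'])
knobs();knobs('top');lid()"
```

```text
52.1 [0.45974944 0.04302997 0.188498  ] [ 1.79795992e+02 -1.02049799e-01  6.91533984e+01]
wrist knob1 n=2186 ztop=0.1198 c-off mm -0.9,-0.7 R19.9 line cw rad 1.48 (mean dir 1.32) n119
wrist knob4 n=1779 ztop=0.1198 c-off mm -0.5,-0.9 R20.0 line cw rad 1.38 (mean dir 1.39) n99
top knob1 n=155 ztop=0.1204 c-off mm -0.4,-0.5 R19.3 line cw rad 1.41 (mean dir 1.33) n9
top knob2 n=165 ztop=0.1204 c-off mm -0.0,-0.0 R18.6 line cw rad 1.34 (mean dir 1.34) n7
top knob3 n=168 ztop=0.1206 c-off mm -0.3,-0.7 R18.4 line cw rad 1.39 (mean dir 1.32) n9
52.2 [0.4587 0.0429 0.1855] [-179.99    0.     69.15] F [ 0.2 -0.5 -0.4] T [-0.    0.04 -0.  ]
top [-0.0723 -0.1079] [0.0767 0.0947] [-0.0011 -0.0012  0.0872] 0.21
wrist [-0.0748 -0.0617] [0.0771 0.1085] [-0.0009 -0.0015  0.088 ] 89.93
```

Round 2 leaves all knobs at 1.35 to 1.38. Round 3 adds 0.54 rad, in the same order.

step_arm:
  targets:
    - [0.75,[35,4,0],[0,0,0.13]]
    - [0.75,[80,9,0],[0,0,0.26]]
    - [0.75,[99,11,0],[0,0,0.39]]
    - [0.75,[99,11,0],[0,0,0.48]]
    - [0.75,[99,11,0],[0,0,0.48]]
    - [0.75,[99,11,0],[0,0,0.48]]

```text
time: 52.9
ee_pos: [0.5571, 0.0538, 0.1852]
tcp_rot: [-179.9, -0.0, 96.5]
wrist_force: [0.8, 0.3, 0.7]
opening: 0.064
grasp_force: 0.0
```

step_arm:
  targets:
    - [0.75,[0,0,-45],[0,0,0]]
    - [0.75,[0,0,-80],[0,0,0]]
    - [0.75,[0,0,-95],[0,0,0]]
    - [0.75,[0,0,-95],[0,0,0]]
    - [0.3,[0,0,-95],[0,0,0]]
    - [0.3,[0,0,-95],[0,0,0]]
    - [0.3,[0,0,-95],[0,0,0]]
    - [0.3,[0,0,-95],[0,0,0]]

```text
time: 53.7
ee_pos: [0.5581, 0.054, 0.0936]
tcp_rot: [179.9, 0.0, 96.6]
wrist_force: [-4.9, -0.0, 4.0]
opening: 0.039
grasp_force: 39.9
```

step_arm:
  targets:
    - [0.3,[0,0,0],[0,0,0]]
    - [0.3,[0,0,-0.4],[0,0,-0.135]]
    - [0.3,[0,0,-0.8],[0,0,-0.27]]
    - [0.3,[0,0,-1.2],[0,0,-0.405]]
    - [0.3,[0,0,-1.6],[0,0,-0.54]]
    - [0.3,[0,0,-1.6],[0,0,-0.54]]

```text
time: 54.3
ee_pos: [0.5585, 0.0539, 0.0921]
tcp_rot: [179.8, -0.1, 65.4]
wrist_force: [-2.9, 1.0, 5.1]
opening: 0.039
grasp_force: 39.9
```

step_arm:
  targets:
    - [0.75,[0,0,0],[0,0,0]]
    - [0.75,[0,0,0],[0,0,0]]
    - [0.75,[0,0,0],[0,0,0]]
    - [0.75,[0,0,0],[0,0,0]]
    - [0.75,[0,0,45],[0,0,0]]
    - [0.75,[0,0,80],[0,0,0]]
    - [0.75,[0,0,95],[0,0,0]]
    - [0.75,[0,0,95],[0,0,0]]

```text
time: 55.1
ee_pos: [0.5588, 0.054, 0.1871]
tcp_rot: [179.8, -0.1, 65.7]
wrist_force: [1.5, -0.1, 0.9]
opening: 0.0641
grasp_force: 0.0
```

```bash
python3 -c "
from h import *
knobs()"
```

```text
wrist knob1 n=1766 ztop=0.1184 c-off mm -0.4,-0.6 R19.9 line cw rad 1.91 (mean dir 1.91) n100
wrist knob4 n=645 ztop=0.1197 c-off mm -2.2,8.0 R16.2
```

step_arm:
  targets:
    - [0.75,[-12,-42,0],[0,0,0.13]]
    - [0.75,[-26,-90,0],[0,0,0.26]]
    - [0.75,[-40,-138,0],[0,0,0.39]]
    - [0.75,[-53,-186,0],[0,0,0.52]]
    - [0.75,[-66,-232,0],[0,0,0.54]]
    - [0.75,[-71,-248,0],[0,0,0.54]]
    - [0.75,[-71,-248,0],[0,0,0.54]]
    - [0.75,[-71,-248,0],[0,0,0.54]]

```text
time: 55.95
ee_pos: [0.4862, -0.1938, 0.1831]
tcp_rot: [-179.9, -0.1, 96.6]
wrist_force: [0.6, 0.2, -1.0]
opening: 0.0641
grasp_force: 0.0
```

step_arm:
  targets:
    - [0.75,[0,0,-45],[0,0,0]]
    - [0.75,[0,0,-80],[0,0,0]]
    - [0.75,[0,0,-94],[0,0,0]]
    - [0.75,[0,0,-94],[0,0,0]]
    - [0.3,[0,0,-94],[0,0,0]]
    - [0.3,[0,0,-94],[0,0,0]]
    - [0.3,[0,0,-94],[0,0,0]]
    - [0.3,[0,0,-94],[0,0,0]]

```text
time: 56.75
ee_pos: [0.4872, -0.1941, 0.0927]
tcp_rot: [179.9, 0.0, 96.7]
wrist_force: [-4.8, 2.6, 6.6]
opening: 0.0386
grasp_force: 39.9
```

step_arm:
  targets:
    - [0.3,[0,0,0],[0,0,0]]
    - [0.3,[0,0,-0.4],[0,0,-0.135]]
    - [0.3,[0,0,-0.8],[0,0,-0.27]]
    - [0.3,[0,0,-1.2],[0,0,-0.405]]
    - [0.3,[0,0,-1.6],[0,0,-0.54]]
    - [0.3,[0,0,-1.6],[0,0,-0.54]]

```text
time: 57.35
ee_pos: [0.4877, -0.1943, 0.0912]
tcp_rot: [179.8, -0.0, 65.4]
wrist_force: [-0.8, 1.3, 6.3]
opening: 0.0387
grasp_force: 39.9
```

step_arm:
  targets:
    - [0.75,[0,0,0],[0,0,0]]
    - [0.75,[0,0,0],[0,0,0]]
    - [0.75,[0,0,0],[0,0,0]]
    - [0.75,[0,0,0],[0,0,0]]
    - [0.75,[0,0,45],[0,0,0]]
    - [0.75,[0,0,80],[0,0,0]]
    - [0.75,[0,0,95],[0,0,0]]
    - [0.75,[0,0,95],[0,0,0]]

```text
time: 58.15
ee_pos: [0.4877, -0.1945, 0.1864]
tcp_rot: [179.8, -0.0, 65.7]
wrist_force: [-0.7, 0.0, -0.0]
opening: 0.0643
grasp_force: 0.0
```

```bash
python3 -c "
from h import *
knobs()"
```

```text
wrist knob2 n=2269 ztop=0.1198 c-off mm 0.1,-0.7 R20.0 line cw rad 1.54 (mean dir 1.33) n134
wrist knob3 n=1782 ztop=0.1183 c-off mm 0.1,-0.8 R19.9 line cw rad 1.85 (mean dir 1.91) n105
```

step_arm:
  targets:
    - [0.75,[35,4,0],[0,0,0.13]]
    - [0.75,[80,10,0],[0,0,0.26]]
    - [0.75,[99,12,0],[0,0,0.39]]
    - [0.75,[99,12,0],[0,0,0.52]]
    - [0.75,[99,12,0],[0,0,0.54]]
    - [0.75,[99,12,0],[0,0,0.54]]

```text
time: 58.8
ee_pos: [0.5851, -0.182, 0.1825]
tcp_rot: [-179.9, -0.0, 96.5]
wrist_force: [0.6, -0.4, 0.2]
opening: 0.064
grasp_force: 0.0
```

step_arm:
  targets:
    - [0.75,[0,0,-45],[0,0,0]]
    - [0.75,[0,0,-80],[0,0,0]]
    - [0.75,[0,0,-93],[0,0,0]]
    - [0.75,[0,0,-93],[0,0,0]]
    - [0.3,[0,0,-93],[0,0,0]]
    - [0.3,[0,0,-93],[0,0,0]]
    - [0.3,[0,0,-93],[0,0,0]]
    - [0.3,[0,0,-93],[0,0,0]]

```text
time: 59.6
ee_pos: [0.5865, -0.1825, 0.0933]
tcp_rot: [179.8, 0.1, 96.6]
wrist_force: [-1.2, -0.5, 8.0]
opening: 0.0388
grasp_force: 39.8
```

step_arm:
  targets:
    - [0.3,[0,0,0],[0,0,0]]
    - [0.3,[0,0,-0.4],[0,0,-0.135]]
    - [0.3,[0,0,-0.8],[0,0,-0.27]]
    - [0.3,[0,0,-1.2],[0,0,-0.405]]
    - [0.3,[0,0,-1.6],[0,0,-0.54]]
    - [0.3,[0,0,-1.6],[0,0,-0.54]]

```text
time: 60.2
ee_pos: [0.5868, -0.1825, 0.0918]
tcp_rot: [179.8, -0.0, 65.4]
wrist_force: [-1.8, -0.4, 7.1]
opening: 0.0388
grasp_force: 39.8
```

step_arm:
  targets:
    - [0.75,[0,0,0],[0,0,0]]
    - [0.75,[0,0,0],[0,0,0]]
    - [0.75,[0,0,0],[0,0,0]]
    - [0.75,[0,0,0],[0,0,0]]
    - [0.75,[0,0,45],[0,0,0]]
    - [0.75,[0,0,80],[0,0,0]]
    - [0.75,[0,0,95],[0,0,0]]
    - [0.75,[0,0,95],[0,0,0]]

```text
time: 61.0
ee_pos: [0.5867, -0.1824, 0.187]
tcp_rot: [179.8, -0.0, 65.7]
wrist_force: [0.1, -0.2, -1.2]
opening: 0.0644
grasp_force: 0.0
```

```bash
python3 -c "
from h import *
knobs()"
```

```text
wrist knob2 n=1761 ztop=0.1183 c-off mm 0.4,-0.3 R19.9 line cw rad 1.56 (mean dir 2.00) n121
wrist knob3 n=633 ztop=0.1181 c-off mm -0.5,6.8 R18.1 line cw rad 2.36 (mean dir -2.97) n13
wrist knob4 n=806 ztop=0.1196 c-off mm -0.6,-16.9 R9.6 line cw rad 1.11 (mean dir -0.26) n66
```

step_arm:
  targets:
    - [0.75,[-15,26,0],[0,0,0.13]]
    - [0.75,[-38,68,0],[0,0,0.26]]
    - [0.75,[-62,110,0],[0,0,0.39]]
    - [0.75,[-86,152,0],[0,0,0.52]]
    - [0.75,[-110,194,0],[0,0,0.54]]
    - [0.75,[-127,225,0],[0,0,0.54]]
    - [0.75,[-127,225,0],[0,0,0.54]]
    - [0.75,[-127,225,0],[0,0,0.54]]

```text
time: 61.85
ee_pos: [0.4581, 0.0434, 0.183]
tcp_rot: [-179.9, 0.0, 96.8]
wrist_force: [-0.8, -0.6, -0.0]
opening: 0.064
grasp_force: 0.0
```

step_arm:
  targets:
    - [0.75,[0,0,-45],[0,0,0]]
    - [0.75,[0,0,-80],[0,0,0]]
    - [0.75,[0,0,-94],[0,0,0]]
    - [0.75,[0,0,-94],[0,0,0]]
    - [0.3,[0,0,-94],[0,0,0]]
    - [0.3,[0,0,-94],[0,0,0]]
    - [0.3,[0,0,-94],[0,0,0]]
    - [0.3,[0,0,-94],[0,0,0]]

```text
time: 62.65
ee_pos: [0.4588, 0.0426, 0.0924]
tcp_rot: [179.9, 0.0, 96.6]
wrist_force: [-5.9, -1.8, 5.5]
opening: 0.0388
grasp_force: 39.8
```

step_arm:
  targets:
    - [0.3,[0,0,0],[0,0,0]]
    - [0.3,[0,0,-0.4],[0,0,-0.13]]
    - [0.3,[0,0,-0.8],[0,0,-0.26]]
    - [0.3,[0,0,-1.2],[0,0,-0.39]]
    - [0.3,[0,0,-1.5],[0,0,-0.52]]
    - [0.3,[0,0,-1.5],[0,0,-0.52]]

```text
time: 63.25
ee_pos: [0.4594, 0.0425, 0.0909]
tcp_rot: [179.9, -0.0, 66.7]
wrist_force: [-4.1, -3.5, 6.2]
opening: 0.0388
grasp_force: 39.9
```

step_arm:
  targets:
    - [0.75,[0,0,0],[0,0,0]]
    - [0.75,[0,0,0],[0,0,0]]
    - [0.75,[0,0,0],[0,0,0]]
    - [0.75,[0,0,0],[0,0,0]]
    - [0.75,[0,0,45],[0,0,0]]
    - [0.75,[0,0,80],[0,0,0]]
    - [0.75,[0,0,95],[0,0,0]]
    - [0.75,[0,0,95],[0,0,0]]

```text
time: 64.05
ee_pos: [0.4597, 0.043, 0.1862]
tcp_rot: [179.8, -0.1, 66.9]
wrist_force: [-0.3, 0.2, -0.4]
opening: 0.064
grasp_force: 0.0
```

```bash
python3 -c "
from h import *
o=bot.get_obs();print(o['time'],o['ee_pos'],o['tcp_rot'])
knobs();knobs('top');lid()"
```

```text
64.05 [0.45973806 0.04302727 0.18615654] [ 1.79803605e+02 -1.08683067e-01  6.68743024e+01]
wrist knob1 n=2197 ztop=0.1183 c-off mm -0.8,-0.9 R20.2 line cw rad 1.98 (mean dir 1.88) n122
wrist knob4 n=1773 ztop=0.1183 c-off mm -0.3,-0.7 R19.8 line cw rad 1.91 (mean dir 1.93) n96
top knob1 n=152 ztop=0.1186 c-off mm -1.3,-0.5 R19.1 line cw rad 0.85 (mean dir 2.13) n7
top knob2 n=164 ztop=0.1194 c-off mm -1.2,0.1 R18.7 line cw rad 1.95 (mean dir 1.79) n6
top knob3 n=168 ztop=0.1190 c-off mm 0.3,0.0 R19.0 line cw rad 1.91 (mean dir 1.91) n7
64.15 [0.4587 0.0429 0.1832] [-1.7998e+02  1.0000e-02  6.6870e+01] F [-0.9 -0.6 -0.4] T [0.06 0.02 0.03]
top [-0.0727 -0.1095] [0.0767 0.0949] [-0.0014  0.0001  0.0857] 89.89
wrist [-0.0748 -0.087 ] [0.0772 0.1087] [-0.001  -0.001   0.0864] 89.68
```

Round 3 leaves all knobs at about 1.91. Round 4 takes them to the stops, starting with knob1 and a torque check.

step_arm:
  targets:
    - [0.75,[35,4,0],[0,0,0.13]]
    - [0.75,[80,9,0],[0,0,0.26]]
    - [0.75,[99,11,0],[0,0,0.39]]
    - [0.75,[99,11,0],[0,0,0.52]]
    - [0.75,[99,11,0],[0,0,0.52]]
    - [0.75,[99,11,0],[0,0,0.52]]

```text
time: 64.85
ee_pos: [0.5571, 0.0539, 0.1829]
tcp_rot: [-179.9, -0.0, 96.4]
wrist_force: [-0.2, 0.0, 0.1]
opening: 0.064
grasp_force: 0.0
```

step_arm:
  targets:
    - [0.75,[0,0,-45],[0,0,0]]
    - [0.75,[0,0,-80],[0,0,0]]
    - [0.75,[0,0,-94],[0,0,0]]
    - [0.75,[0,0,-94],[0,0,0]]
    - [0.3,[0,0,-94],[0,0,0]]
    - [0.3,[0,0,-94],[0,0,0]]
    - [0.3,[0,0,-94],[0,0,0]]
    - [0.3,[0,0,-94],[0,0,0]]

```text
time: 65.65
ee_pos: [0.5581, 0.0539, 0.0923]
tcp_rot: [179.9, 0.0, 96.6]
wrist_force: [-4.1, -0.9, 6.2]
opening: 0.0388
grasp_force: 39.9
```

step_arm:
  targets:
    - [0.3,[0,0,0],[0,0,0]]
    - [0.3,[0,0,-0.4],[0,0,-0.12]]
    - [0.3,[0,0,-0.8],[0,0,-0.24]]
    - [0.3,[0,0,-1.2],[0,0,-0.36]]
    - [0.3,[0,0,-1.5],[0,0,-0.48]]
    - [0.3,[0,0,-1.5],[0,0,-0.54]]
    - [0.3,[0,0,-1.5],[0,0,-0.58]]
    - [0.3,[0,0,-1.5],[0,0,-0.58]]

```text
time: 66.45
ee_pos: [0.5585, 0.054, 0.0909]
tcp_rot: [179.8, -0.1, 63.4]
wrist_force: [-4.2, -0.2, 6.8]
opening: 0.039
grasp_force: 40.2
```

```bash
python3 -c "
from h import *
o=bot.get_obs();print(o['time'],o['tcp_rot'],o['torque'],o['wrist_force'])"
```

```text
66.45 [ 1.79839758e+02 -7.67914342e-02  6.34002621e+01] [-0.19610999  0.60509126  0.68693177] [-4.20127947 -0.22781596  6.81574099]
```

step_arm:
  targets:
    - [0.75,[0,0,0],[0,0,0]]
    - [0.75,[0,0,0],[0,0,0]]
    - [0.75,[0,0,0],[0,0,0]]
    - [0.75,[0,0,0],[0,0,0]]
    - [0.75,[0,0,45],[0,0,0]]
    - [0.75,[0,0,80],[0,0,0]]
    - [0.75,[0,0,95],[0,0,0]]
    - [0.75,[0,0,95],[0,0,0]]

```text
time: 67.25
ee_pos: [0.5587, 0.054, 0.1858]
tcp_rot: [179.8, -0.1, 63.4]
wrist_force: [-0.5, 0.2, -0.1]
opening: 0.0638
grasp_force: 0.0
```

```bash
python3 -c "
from h import *
knobs();lid()"
```

```text
wrist knob1 n=1740 ztop=0.1170 c-off mm -0.1,-0.7 R20.2 line cw rad 2.39 (mean dir 2.43) n98
wrist knob2 n=117 ztop=0.1157 c-off mm 16.7,3.5 R8.5 
wrist knob4 n=408 ztop=0.1179 c-off mm -2.7,9.5 R14.5 
67.3 [0.5582 0.0539 0.1838] [ 1.7992e+02 -5.0000e-02  6.3410e+01] F [-0.3 -0.  -1.1] T [-0.05 -0.05  0.  ]
top [ 0.0241 -0.1098] [ 0.0766 -0.007 ] [-0.016  -0.0006  0.0861] 89.31
wrist [-0.075  -0.0338] [0.0772 0.1059] [-0.0023 -0.0066  0.0859] 55.76
```

Knob1 is at its stop: 2.4 rad, torque up to 0.69 N m. Now knobs 3, 2 and 4.

step_arm:
  targets:
    - [0.75,[-12,-42,0],[0,0,0.13]]
    - [0.75,[-26,-90,0],[0,0,0.26]]
    - [0.75,[-40,-138,0],[0,0,0.39]]
    - [0.75,[-53,-186,0],[0,0,0.52]]
    - [0.75,[-66,-232,0],[0,0,0.58]]
    - [0.75,[-71,-248,0],[0,0,0.58]]
    - [0.75,[-71,-248,0],[0,0,0.58]]
    - [0.75,[-71,-248,0],[0,0,0.58]]

```text
time: 68.2
ee_pos: [0.4862, -0.1938, 0.1821]
tcp_rot: [-179.9, -0.1, 96.6]
wrist_force: [0.4, 0.0, -0.1]
opening: 0.0639
grasp_force: 0.0
```

step_arm:
  targets:
    - [0.75,[0,0,-45],[0,0,0]]
    - [0.75,[0,0,-80],[0,0,0]]
    - [0.75,[0,0,-94],[0,0,0]]
    - [0.75,[0,0,-94],[0,0,0]]
    - [0.3,[0,0,-94],[0,0,0]]
    - [0.3,[0,0,-94],[0,0,0]]
    - [0.3,[0,0,-94],[0,0,0]]
    - [0.3,[0,0,-94],[0,0,0]]

```text
time: 69.0
ee_pos: [0.4872, -0.1942, 0.0915]
tcp_rot: [179.9, 0.1, 96.7]
wrist_force: [-5.1, 2.0, 7.3]
opening: 0.039
grasp_force: 40.0
```

step_arm:
  targets:
    - [0.3,[0,0,0],[0,0,0]]
    - [0.3,[0,0,-0.4],[0,0,-0.12]]
    - [0.3,[0,0,-0.8],[0,0,-0.24]]
    - [0.3,[0,0,-1.2],[0,0,-0.36]]
    - [0.3,[0,0,-1.5],[0,0,-0.48]]
    - [0.3,[0,0,-1.5],[0,0,-0.54]]
    - [0.3,[0,0,-1.5],[0,0,-0.58]]
    - [0.3,[0,0,-1.5],[0,0,-0.58]]

```text
time: 69.8
ee_pos: [0.4875, -0.1946, 0.0901]
tcp_rot: [179.8, 0.0, 63.4]
wrist_force: [-2.2, -0.4, 5.4]
opening: 0.0391
grasp_force: 40.1
```

```bash
python3 -c "
from h import *
o=bot.get_obs();print(o['time'],o['tcp_rot'],o['torque'],o['wrist_force'])"
```

```text
69.8 [1.79817252e+02 1.94735561e-02 6.33948353e+01] [-0.11948284  0.56374686  0.8138174 ] [-2.17195745 -0.44285899  5.35833856]
```

step_arm:
  targets:
    - [0.75,[0,0,0],[0,0,0]]
    - [0.75,[0,0,0],[0,0,0]]
    - [0.75,[0,0,0],[0,0,0]]
    - [0.75,[0,0,0],[0,0,0]]
    - [0.75,[0,0,45],[0,0,0]]
    - [0.75,[0,0,80],[0,0,0]]
    - [0.75,[0,0,95],[0,0,0]]
    - [0.75,[0,0,95],[0,0,0]]

```text
time: 70.6
ee_pos: [0.4877, -0.1945, 0.1853]
tcp_rot: [179.8, -0.0, 63.4]
wrist_force: [0.5, -0.1, -0.5]
opening: 0.064
grasp_force: 0.0
```

```bash
python3 -c "
from h import *
knobs()"
```

```text
wrist knob2 n=2245 ztop=0.1181 c-off mm -0.2,-0.7 R20.0 line cw rad 2.14 (mean dir 1.82) n137
wrist knob3 n=1761 ztop=0.1169 c-off mm 0.3,-0.8 R19.9 line cw rad 2.39 (mean dir 2.42) n104
```

step_arm:
  targets:
    - [0.75,[35,4,0],[0,0,0.13]]
    - [0.75,[80,10,0],[0,0,0.26]]
    - [0.75,[99,12,0],[0,0,0.39]]
    - [0.75,[99,12,0],[0,0,0.52]]
    - [0.75,[99,12,0],[0,0,0.58]]
    - [0.75,[99,12,0],[0,0,0.58]]

```text
time: 71.25
ee_pos: [0.5853, -0.1818, 0.1805]
tcp_rot: [-179.8, -0.1, 96.7]
wrist_force: [-0.8, -0.1, 0.6]
opening: 0.064
grasp_force: 0.0
```

step_arm:
  targets:
    - [0.75,[0,0,-45],[0,0,0]]
    - [0.75,[0,0,-80],[0,0,0]]
    - [0.75,[0,0,-93],[0,0,0]]
    - [0.75,[0,0,-93],[0,0,0]]
    - [0.3,[0,0,-93],[0,0,0]]
    - [0.3,[0,0,-93],[0,0,0]]
    - [0.3,[0,0,-93],[0,0,0]]
    - [0.3,[0,0,-93],[0,0,0]]

```text
time: 72.05
ee_pos: [0.5864, -0.1824, 0.092]
tcp_rot: [179.8, 0.1, 96.6]
wrist_force: [-1.9, -0.7, 6.9]
opening: 0.0389
grasp_force: 40.0
```

step_arm:
  targets:
    - [0.3,[0,0,0],[0,0,0]]
    - [0.3,[0,0,-0.4],[0,0,-0.12]]
    - [0.3,[0,0,-0.8],[0,0,-0.24]]
    - [0.3,[0,0,-1.2],[0,0,-0.36]]
    - [0.3,[0,0,-1.5],[0,0,-0.48]]
    - [0.3,[0,0,-1.5],[0,0,-0.54]]
    - [0.3,[0,0,-1.5],[0,0,-0.58]]
    - [0.3,[0,0,-1.5],[0,0,-0.58]]

```text
time: 72.85
ee_pos: [0.587, -0.1822, 0.0907]
tcp_rot: [179.8, -0.1, 63.4]
wrist_force: [0.9, 0.9, 7.4]
opening: 0.0382
grasp_force: 40.1
```

```bash
python3 -c "
from h import *
o=bot.get_obs();print(o['time'],o['tcp_rot'],o['torque'],o['wrist_force'])"
```

```text
72.85 [ 1.79772027e+02 -6.60654976e-02  6.34059517e+01] [ 0.26088379 -0.04516452  0.7744428 ] [0.93893075 0.89237277 7.43578144]
```

step_arm:
  targets:
    - [0.75,[0,0,0],[0,0,0]]
    - [0.75,[0,0,0],[0,0,0]]
    - [0.75,[0,0,0],[0,0,0]]
    - [0.75,[0,0,0],[0,0,0]]
    - [0.75,[0,0,45],[0,0,0]]
    - [0.75,[0,0,80],[0,0,0]]
    - [0.75,[0,0,95],[0,0,0]]
    - [0.75,[0,0,95],[0,0,0]]

```text
time: 73.65
ee_pos: [0.5867, -0.1825, 0.186]
tcp_rot: [179.8, -0.0, 63.4]
wrist_force: [-0.5, -0.1, -0.4]
opening: 0.0642
grasp_force: 0.0
```

```bash
python3 -c "
from h import *
knobs()"
```

```text
wrist knob2 n=1743 ztop=0.1169 c-off mm 0.4,-0.5 R20.0 line cw rad 2.17 (mean dir 2.48) n128
wrist knob3 n=417 ztop=0.1167 c-off mm -0.0,9.6 R15.3 line cw rad 2.52 (mean dir -2.90) n10
wrist knob4 n=1040 ztop=0.1177 c-off mm 4.3,-15.3 R13.5
```

step_arm:
  targets:
    - [0.75,[-15,26,0],[0,0,0.13]]
    - [0.75,[-38,68,0],[0,0,0.26]]
    - [0.75,[-62,110,0],[0,0,0.39]]
    - [0.75,[-86,152,0],[0,0,0.52]]
    - [0.75,[-110,194,0],[0,0,0.58]]
    - [0.75,[-127,225,0],[0,0,0.58]]
    - [0.75,[-127,225,0],[0,0,0.58]]
    - [0.75,[-127,225,0],[0,0,0.58]]

```text
time: 74.5
ee_pos: [0.4581, 0.0433, 0.182]
tcp_rot: [-179.9, 0.0, 96.7]
wrist_force: [-0.6, -0.9, 0.5]
opening: 0.0639
grasp_force: 0.0
```

step_arm:
  targets:
    - [0.75,[0,0,-45],[0,0,0]]
    - [0.75,[0,0,-80],[0,0,0]]
    - [0.75,[0,0,-94],[0,0,0]]
    - [0.75,[0,0,-94],[0,0,0]]
    - [0.3,[0,0,-94],[0,0,0]]
    - [0.3,[0,0,-94],[0,0,0]]
    - [0.3,[0,0,-94],[0,0,0]]
    - [0.3,[0,0,-94],[0,0,0]]

```text
time: 75.3
ee_pos: [0.4588, 0.0426, 0.0914]
tcp_rot: [179.9, 0.0, 96.6]
wrist_force: [-6.4, -2.2, 5.9]
opening: 0.039
grasp_force: 39.8
```

step_arm:
  targets:
    - [0.3,[0,0,0],[0,0,0]]
    - [0.3,[0,0,-0.4],[0,0,-0.12]]
    - [0.3,[0,0,-0.8],[0,0,-0.24]]
    - [0.3,[0,0,-1.2],[0,0,-0.36]]
    - [0.3,[0,0,-1.5],[0,0,-0.48]]
    - [0.3,[0,0,-1.5],[0,0,-0.54]]
    - [0.3,[0,0,-1.5],[0,0,-0.58]]
    - [0.3,[0,0,-1.5],[0,0,-0.58]]

```text
time: 76.1
ee_pos: [0.4598, 0.0431, 0.09]
tcp_rot: [179.8, -0.1, 63.5]
wrist_force: [-1.6, 0.4, 7.2]
opening: 0.0388
grasp_force: 40.4
```

```bash
python3 -c "
from h import *
o=bot.get_obs();print(o['time'],o['tcp_rot'],o['torque'],o['wrist_force'])"
```

```text
76.1 [ 1.79845961e+02 -1.14198850e-01  6.34570579e+01] [0.1912853  0.25582086 0.89704079] [-1.62158221  0.35089147  7.17124845]
```

step_arm:
  targets:
    - [0.75,[0,0,0],[0,0,0]]
    - [0.75,[0,0,0],[0,0,0]]
    - [0.75,[0,0,0],[0,0,0]]
    - [0.75,[0,0,0],[0,0,0]]
    - [0.75,[0,0,45],[0,0,0]]
    - [0.75,[0,0,80],[0,0,0]]
    - [0.75,[0,0,95],[0,0,0]]
    - [0.75,[0,0,95],[0,0,0]]

```text
time: 76.9
ee_pos: [0.4597, 0.043, 0.1851]
tcp_rot: [179.8, -0.1, 63.4]
wrist_force: [0.1, 0.1, -0.7]
opening: 0.0646
grasp_force: 0.0
```

```bash
python3 -c "
from h import *
o=bot.get_obs();print(o['time'],o['ee_pos'],o['tcp_rot'])
knobs();knobs('top');lid();scan()"
```

```text
76.9 [0.4597028  0.04296765 0.18510107] [ 1.79816111e+02 -1.12886554e-01  6.34163740e+01]
wrist knob1 n=2171 ztop=0.1168 c-off mm -0.7,-0.5 R20.0 line cw rad 2.51 (mean dir 2.37) n126
wrist knob3 n=106 ztop=0.1141 c-off mm 15.8,6.2 R8.9 
wrist knob4 n=1763 ztop=0.1169 c-off mm -0.5,-0.7 R20.0 line cw rad 2.40 (mean dir 2.38) n101
top knob1 n=153 ztop=0.1176 c-off mm -1.2,-0.5 R19.1 line cw rad -3.02 (mean dir 2.55) n7
top knob2 n=163 ztop=0.1172 c-off mm 0.2,0.4 R19.8 line cw rad 2.47 (mean dir 2.29) n9
top knob3 n=167 ztop=0.1180 c-off mm 0.3,-0.2 R18.9 line cw rad 2.37 (mean dir 2.39) n7
77.0 [0.4586 0.0429 0.1821] [-1.7998e+02  1.0000e-02  6.3420e+01] F [-0.   0.3  0.1] T [0.02 0.03 0.02]
top [-0.0719 -0.108 ] [0.0768 0.1   ] [-0.0001 -0.0011  0.0843] 0.31
wrist [-0.0749 -0.0926] [0.0773 0.1113] [-0.0011 -0.0003  0.085 ] 89.67
77.1 [0.4581 0.0428 0.1813] [-1.799e+02  7.000e-02  6.341e+01] q [  5.3  -7.9  -8.1  89.9  -0.  121.9]
top blue [0.5317 0.3516 0.0634] [218. 223.] 171
top blue [0.5087 0.2394 0.0635] [259. 232.] 169
```

All four knobs are at their stops and the lid lies level and clamped. Next, the blue pots.

step_arm:
  targets:
    - [0.75,[10,40,10],[0,0,0.13]]
    - [0.75,[22,88,10],[0,0,0.26]]
    - [0.75,[34,136,10],[0,0,0.39]]
    - [0.75,[45,182,5],[0,0,0.52]]
    - [0.75,[49,197,0],[0,0,0.58]]
    - [0.75,[49,197,0],[0,0,0.58]]
    - [0.75,[49,197,0],[0,0,0.58]]
    - [0.75,[49,197,0],[0,0,0.58]]
  force: 30

```text
time: 78.0
ee_pos: [0.5075, 0.2389, 0.1829]
tcp_rot: [-180.0, 0.0, 96.5]
wrist_force: [-0.2, -0.7, 0.3]
opening: 0.0638
grasp_force: 0.0
```

```bash
python3 -c "
from h import *
scan()
for n in('wrist','top'):
    im,d,p,P=snap(n);z=P[...,2];h=cv2.cvtColor(im,cv2.COLOR_RGB2HSV)
    m=(h[...,0]>18)&(h[...,0]<32)&(h[...,1]>130)&(z>.025)&(z<.05)&(P[...,1]>.1)
    q=P[m];print(n,len(q),cv2.minAreaRect(q[:,:2].astype(np.float32)),q.min(0),q.max(0))
"
```

```text
78.0 [0.5075 0.2389 0.1829] [-1.7999e+02  1.0000e-02  9.6520e+01] q [ 25.2   5.7   5.5  89.8  -0.  108.7]
wrist blue [0.5305 0.352  0.0641] [360.  68.] 2248
wrist blue [0.5071 0.2411 0.064 ] [318. 192.] 1606
top blue [0.5103 0.2339 0.0634] [261. 231.] 116
wrist 3789 ((0.6505265831947327, 0.279171347618103), (0.12080040574073792, 0.1792779266834259), 24.651836395263672) [0.55890263 0.17453965 0.02501176] [0.74000367 0.38495885 0.03755678]
top 192 ((0.6510757207870483, 0.27833738923072815), (0.11928670853376389, 0.1782614290714264), 24.672027587890625) [0.58082363 0.17491731 0.02740072] [0.74102142 0.38082148 0.03906001]
```

step_arm:
  targets:
    - [0.75,[0,1,-50],[0,0,0]]
    - [0.75,[0,1,-100],[0,0,0]]
    - [0.75,[0,1,-148],[0,0,0]]
    - [0.75,[0,1,-148],[0,0,0]]
    - [0.75,[0,1,-148],[0,0,0]]
    - [0.3,[0,1,-148],[0,0,0]]
    - [0.3,[0,1,-148],[0,0,0]]
    - [0.3,[0,1,-148],[0,0,0]]

```text
time: 79.0
ee_pos: [0.5094, 0.2417, 0.0384]
tcp_rot: [179.7, -0.1, 96.6]
wrist_force: [-1.3, -0.3, 7.2]
opening: 0.0434
grasp_force: 29.6
```

step_arm:
  targets:
    - [0.3,[0,0,0],[0,0,0]]
    - [0.3,[0,0,0],[0,0,0]]
    - [0.3,[0,0,50],[0,0,0]]
    - [0.3,[0,0,90],[0,0,0]]
    - [0.3,[40,-1,110],[0,0,0]]
    - [0.3,[85,-2,110],[0,0,0]]
    - [0.3,[130,-4,110],[0,0,0]]
    - [0.3,[146,-4,110],[0,0,0]]

```text
time: 79.8
ee_pos: [0.6572, 0.2363, 0.1457]
tcp_rot: [179.8, -0.0, 96.6]
wrist_force: [-0.6, 1.1, -1.3]
opening: 0.0431
grasp_force: 31.8
```

step_arm:
  targets:
    - [0.3,[0,0,0],[0,0,0]]
    - [0.3,[0,0,0],[0,0,0]]
    - [0.3,[0,0,-40],[0,0,0]]
    - [0.3,[0,0,-75],[0,0,0]]
    - [0.3,[0,0,-95],[0,0,0]]
    - [0.3,[0,0,-103],[0,0,0]]
    - [0.3,[0,0,-103],[0,0,0]]
    - [0.3,[0,0,-103],[0,0,0]]

```text
time: 80.6
ee_pos: [0.6535, 0.2374, 0.0438]
tcp_rot: [179.9, -0.0, 96.7]
wrist_force: [0.4, -0.6, -1.0]
opening: 0.0432
grasp_force: 31.8
```

step_arm:
  targets:
    - [0.3,[0,0,-1],[0,0,0]]
    - [0.3,[0,0,-1],[0,0,0]]
    - [0.75,[0,0,-1],[0,0,0]]
    - [0.75,[0,0,-1],[0,0,0]]
    - [0.75,[0,0,-1],[0,0,0]]
    - [0.75,[0,0,-1],[0,0,0]]
    - [0.75,[0,0,45],[0,0,0]]
    - [0.75,[0,0,95],[0,0,0]]

```text
time: 81.4
ee_pos: [0.6524, 0.2364, 0.1355]
tcp_rot: [-179.7, 0.1, 96.6]
wrist_force: [1.3, 0.6, 0.9]
opening: 0.0636
grasp_force: 0.0
```

step_arm:
  targets:
    - [0.75,[-20,19,30],[0,0,0]]
    - [0.75,[-54,51,45],[0,0,0]]
    - [0.75,[-88,83,45],[0,0,0]]
    - [0.75,[-116,109,45],[0,0,0]]
    - [0.75,[-122,115,45],[0,0,0]]
    - [0.75,[-122,115,45],[0,0,0]]
    - [0.75,[-122,115,45],[0,0,0]]

```text
time: 82.1
ee_pos: [0.5322, 0.3514, 0.1816]
tcp_rot: [180.0, 0.0, 96.6]
wrist_force: [0.9, -0.4, 0.1]
opening: 0.0641
grasp_force: 0.0
```

```bash
python3 -c "
from h import *
scan()"
```

```text
82.1 [0.5322 0.3514 0.1816] [1.7999e+02 2.0000e-02 9.6630e+01] q [ 33.4  16.6  18.   91.4  -0.  116.8]
wrist blue [0.5307 0.3534 0.064 ] [317. 192.] 1629
top blue [0.6525 0.2348 0.0669] [260. 180.] 170
top blue [0.5317 0.3516 0.0632] [218. 223.] 172
```

step_arm:
  targets:
    - [0.75,[-1,1,-50],[0,0,0]]
    - [0.75,[-1,1,-100],[0,0,0]]
    - [0.75,[-1,1,-146],[0,0,0]]
    - [0.75,[-1,1,-146],[0,0,0]]
    - [0.75,[-1,1,-146],[0,0,0]]
    - [0.3,[-1,1,-146],[0,0,0]]
    - [0.3,[-1,1,-146],[0,0,0]]
    - [0.3,[-1,1,-146],[0,0,0]]

```text
time: 83.0
ee_pos: [0.5324, 0.3538, 0.0394]
tcp_rot: [179.7, -0.1, 96.6]
wrist_force: [0.8, -1.7, 8.4]
opening: 0.0432
grasp_force: 30.2
```

step_arm:
  targets:
    - [0.3,[0,0,0],[0,0,0]]
    - [0.3,[0,0,0],[0,0,0]]
    - [0.3,[0,0,50],[0,0,0]]
    - [0.3,[0,0,90],[0,0,0]]
    - [0.3,[30,-14,110],[0,0,0]]
    - [0.3,[65,-31,110],[0,0,0]]
    - [0.3,[89,-43,110],[0,0,0]]
    - [0.3,[89,-43,110],[0,0,0]]

```text
time: 83.8
ee_pos: [0.6226, 0.3082, 0.1469]
tcp_rot: [179.9, -0.0, 96.5]
wrist_force: [-0.5, -0.3, -0.8]
opening: 0.043
grasp_force: 31.3
```

step_arm:
  targets:
    - [0.3,[0,0,0],[0,0,0]]
    - [0.3,[0,0,-40],[0,0,0]]
    - [0.3,[0,0,-75],[0,0,0]]
    - [0.3,[0,0,-95],[0,0,0]]
    - [0.3,[0,0,-104],[0,0,0]]
    - [0.3,[0,0,-104],[0,0,0]]
    - [0.3,[0,0,-104],[0,0,0]]

```text
time: 84.5
ee_pos: [0.6194, 0.3108, 0.0434]
tcp_rot: [179.9, -0.0, 96.7]
wrist_force: [0.8, 0.7, -0.5]
opening: 0.0431
grasp_force: 31.5
```

step_arm:
  targets:
    - [0.75,[0,0,0],[0,0,0]]
    - [0.75,[0,0,0],[0,0,0]]
    - [0.75,[0,0,0],[0,0,0]]
    - [0.75,[0,0,0],[0,0,0]]
    - [0.75,[0,0,45],[0,0,0]]
    - [0.75,[0,0,95],[0,0,0]]
    - [0.75,[-40,-10,140],[0,0,0]]
    - [0.75,[-80,-20,160],[0,0,0]]

```text
time: 85.3
ee_pos: [0.5455, 0.2913, 0.2008]
tcp_rot: [179.9, -0.1, 96.6]
wrist_force: [-0.3, 0.2, 0.8]
opening: 0.0642
grasp_force: 0.0
```

step_arm:
  targets:
    - [0.75,[-45,-20,20],[0,0,0]]
    - [0.75,[-90,-40,40],[0,0,0]]
    - [0.75,[-135,-60,50],[0,0,0]]
    - [0.75,[-180,-60,50],[0,0,0]]
    - [0.75,[-180,-60,50],[0,0,0]]
    - [0.75,[-180,-60,50],[0,0,0]]
    - [0.75,[-180,-60,50],[0,0,0]]

```text
time: 86.0
ee_pos: [0.3655, 0.2314, 0.2486]
tcp_rot: [180.0, -0.0, 96.7]
wrist_force: [0.4, 0.4, -0.2]
opening: 0.0644
grasp_force: 0.0
```

```bash
python3 -c "
from h import *
scan();knobs('top');lid()
im,d,p,P=snap('top');cv2.imwrite('pics/fin.png',im[:,:,::-1])"
```

```text
86.0 [0.3655 0.2314 0.2486] [179.98  -0.    96.65] q [ 32.3 -10.5  -2.9  97.6  -0.  115.7]
wrist blue [0.6144 0.3094 0.0667] [548. 138.] 1484
wrist blue [0.6475 0.2365 0.0664] [554. 203.] 1267
top blue [0.6524 0.2347 0.0674] [260. 180.] 169
top blue [0.6196 0.3084 0.0674] [234. 192.] 168
top knob1 n=153 ztop=0.1179 c-off mm -1.4,-0.9 R18.9 line cw rad -2.96 (mean dir 2.46) n9
top knob2 n=164 ztop=0.1178 c-off mm -1.1,0.6 R18.9 line cw rad 2.52 (mean dir 2.20) n9
top knob3 n=165 ztop=0.1172 c-off mm 0.7,0.2 R19.1 line cw rad 2.41 (mean dir 2.36) n7
top knob4 n=151 ztop=0.1179 c-off mm -0.6,-1.0 R19.4 line cw rad 2.28 (mean dir 2.37) n8
86.15 [0.3656 0.2313 0.248 ] [-1.7993e+02  4.0000e-02  9.6620e+01] F [ 0.  -0.  -0.5] T [-0.03 -0.02 -0.04]
top [-0.0748 -0.1076] [0.0766 0.1001] [ 0.0001 -0.0004  0.0843] 89.95
wrist [0.0322 0.0267] [0.0766 0.109 ] [0.0053 0.0107 0.0838] 48.37
```

View pics/fin.png

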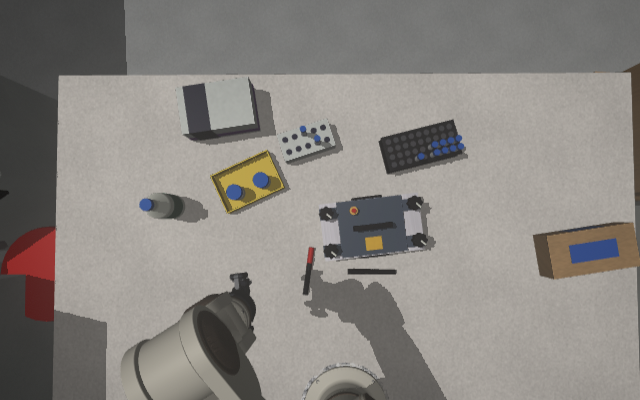

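The final view shows both blue pots upright in the tray at (235,192) and (260,180), the lid clamped on the vessel at (373,227), and everything else where it was. I'm handing it in.

```bash
python3 -c "
from workcell import bot
print(bot.job_done())"
```

```text
the job is handed in; nothing more can be done
None
```

I handed the job in at about 86 s: three red pots stand upright in the vessel, the lid is home with all four knobs at their stops (tightened diagonally in four rounds), and both blue pots are upright in the tray; one red pot was knocked about 25 mm aside inside the vessel, and I left it there because it was still upright when the lid went on.

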